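Clear the gang-test plate, test the modules and put them away

ROBOT

A 7-joint arm with a two-finger parallel gripper is mounted at the origin on the work surface. World frame = base frame: x ahead of the robot, y to its left, z up, the work surface at z = 0. Lengths are in m, angles in rad, forces in N, time in s.
With the tool pointing down it reaches from about 0.4 to 0.85 m from the base axis. Payload 4.5 kg.
Tool frame: the origin (TCP) lies at the very end of the fingers, on their centre line; the grasp point (between the pads) lies 19 mm behind it; z points along the fingers, y is the line along which they close (so a half turn about z gives the same grasp; the last joint's range is limited). The gripper opens to 88 mm and grips with 3 to 60 N. Pads are 18 mm wide; open, the fingers measure 123 mm over their backs; the gripper's body (75 mm by 187 mm) begins 45 mm behind the grasp point.
Start: joints at [1.177, 0.689, -0.195, 1.565, 0.157, 0.902, -0.215], TCP at [0.259, -0.569, 0.239] pointing down, gripper open.
Joint ranges: [-3.01, 3.01], [-0.46, 2.08], [-1.47, 1.51], [0.13, 2.56], [-1, 4.14], [0.04, 2.09], [-2.66, 2.66]. Speed limits (rad/s): [2.57, 2.57, 3.14, 3.14, 3.14, 3.14, 3.14].

INTERFACE

Orientations are given as a unit quaternion [w, x, y, z].
In Python, from bench import sensors, capture, sign_off gives the robot as it stands. The module is installed in compiled form; this text tells all that it offers.
- The arm moves only by the tool send_rows, never from a script. Its argument "targets" is a list of rows, each an object with "offset": the shift along the tool's x, y, z in mm, a list of three; "angular": the turn, a rotation vector about the tool's x, y, z in degrees, a list of three; "grip": the opening, from 0 (shut) to 1 (fully open). A call has 1 to 8 rows; each row is the pose to reach, as a shift and turn from the pose commanded when the call began, along the tool's axes at that moment; what a row does not reach only later rows make up. A row lasts 1/8 s, in which the tool goes at most 62.5 mm and 10.7 degrees, less where a joint would pass 70% of its speed; a pose out of reach is approached as far as the arm can. A call with a gripper value outside its range is refused whole. The fingers move at their own pace and stop on an object; "grip_force" is the grip in N (left out, the last holds). Time passes only in rows, so rows that repeat a pose let the fingers close. It gives the time, the measured TCP pose, the force, the opening and the grip force at its end, in the units of the state.
- sensors.sense(): the state, without advancing time (a new reading comes with each control period).
- capture(name): name is "scene" or "top" or "wrist"; returns a dict with "image" (480x640x3 uint8, red, green, blue), "fx", "fy", "cx", "cy" (pixels), "k1" (the pictures are not rectified: a ray, as slopes to the right and down, at radius r is drawn at 1 + k1 r^2 times it, then the intrinsics apply), "R" (3x3) and "t" (3): a world point X has camera coordinates R X + t; the wrist camera has in their place "tool_from_camera" (4x4, takes a point from camera to tool coordinates, whose origin is the TCP and whose axes are the flange's). Camera axes: x right, y down, z forward; pixel columns grow to the right and rows downward; lengths in m; the calibration is good to about 2 mm. A picture is of the moment at which its call begins: read the wrist's pose just before it. There is no depth.
- sign_off(): hands the job in; it is judged then, once.
The state is a dict: "t": time; "joint_positions": joint angles; "joint_velocities": joint speeds; "joint_efforts": joint torques, N m; "tool_pos": TCP position; "tool_rot": TCP orientation; "wrist_force": force on the tool from outside, world axes, zero at the start; "ft_torque": the same for the moment, N m; "gripper_width": finger opening in m; "grip_force": force on a finger pad.
Only numpy, scipy, OpenCV 4.12 (cv2) and the standard library are available. Lean on these libraries where they do the work, as an engineer would, in place of code of your own. Each camera call takes 0.05 s, during which the arm holds its last target. There are 200 camera calls.

TASK

First clear the solder spools and the flux jar off the tilted test plate into the yellow bin, before any circuit module goes on the plate. Then put every circuit module on the plate, one to a V corner, so that it slides down fully home against both fences; with all of them home and let go, press the green test button fully down and release it. Finally put all the modules flat in the black tray, and leave the multimeter, screwdriver and soldering-iron stand alone.

Things in the scene. Friction and masses are not known exactly. Their poses are not given: they have to be found in the camera images.
- station: fixed test station: slippery plate (friction 0.12), 145 x 330 mm, tilted 20 deg about station y, falling to station -x (towards the robot). Station frame: normal (-0.342, 0, 0.940), uphill (0.940, 0, 0.342). Blue zigzag fences, 10 mm high, form three 90 deg V corners open uphill, 104 mm apart. Origin: on the table under the plate's middle, z up, y along the row. Plate's top edge 79 mm high
- bay0 (a point): right (station -y) V corner: point on the plate's surface where a module's underside centre lies when fully home, 40 mm uphill of the V's apex. Its fences run from the apex at 45 deg either side of uphill, 73 mm long, so a home module's edges lie at 45 deg to uphill. The plate goes on 90 mm uphill of this point. The 50 mm cylinders rest with their centre 35 mm uphill of the apex
- bay1 (a point): the same point of the middle V corner
- bay2 (a point): the same point of the left (station +y) V corner
- bin: fixed open yellow bin 105 x 215 mm (x, y), 22 mm high, walls and floor 4 mm; origin: centre of its underside, z up
- tray: fixed open black tray for tested modules, 240 x 105 mm (x, y), 16 mm high, walls and floor 4 mm; three modules fit in a row along its x; origin: centre of its underside, z up
- console: fixed grey test console 90 x 90 x 40 mm with the green push button on top; origin: centre of its underside
- test_button (a joint): travel of the green push button: 0 when up, 0.006 m fully down (needs 5 N; springs back)
- test_button_top (a point): centre of the top face of the green button (30 mm across, in a 46 mm round black housing), 58 mm above the table when up; pressed straight down
- module0: circuit module, may be absent: green board 56 x 56 x 7 mm (low parts near its edges up to 16 mm) with a black heat-sink block 24 x 24 mm in its middle, from 7 to 37 mm above the underside; 90 g. Lift it by the heat sink, across either pair of faces; any quarter turn does. Origin: centre of the underside; z up out of the heat sink, x, y along the edges. Starts flat at the robot's left
- module1: circuit module, may be absent: green board 56 x 56 x 7 mm (low parts near its edges up to 16 mm) with a black heat-sink block 24 x 24 mm in its middle, from 7 to 37 mm above the underside; 90 g. Lift it by the heat sink, across either pair of faces; any quarter turn does. Origin: centre of the underside; z up out of the heat sink, x, y along the edges. Starts flat at the robot's left
- module2: circuit module, may be absent: green board 56 x 56 x 7 mm (low parts near its edges up to 16 mm) with a black heat-sink block 24 x 24 mm in its middle, from 7 to 37 mm above the underside; 90 g. Lift it by the heat sink, across either pair of faces; any quarter turn does. Origin: centre of the underside; z up out of the heat sink, x, y along the edges. Starts flat at the robot's left
- spool_green: spool of solder wire with green flanges; a solid cylinder to the gripper, 50 mm across and 42 mm tall, 160 g nominal. Origin: centre of its underside, z along its axis. It starts standing in one of the V corners of the tilted plate, leaning with it
- spool_red: spool of solder wire with red flanges; a solid cylinder to the gripper, 50 mm across and 42 mm tall, 160 g nominal. Origin: centre of its underside, z along its axis. It starts standing in one of the V corners of the tilted plate, leaning with it
- flux_jar: amber flux jar with a white screw cap; a solid cylinder to the gripper, 50 mm across and 42 mm tall, 160 g nominal. Origin: centre of its underside, z along its axis. It starts standing in one of the V corners of the tilted plate, leaning with it
- multimeter: yellow multimeter 150 x 75 x 35 mm lying flat, a bystander; origin: centre of its underside
- screwdriver: screwdriver lying on the bench, a bystander; origin on its underside near its middle
- iron_stand: soldering iron in its stand, base 110 x 80 mm, 150 mm high, a bystander; origin: centre of its underside

How it is judged:
By the outcome, as a careful person would: the job done as asked, in the order asked, and still so for the second after the job is handed in, with the robot touching nothing.
Of module0, module1, module2 only 2 to 3 are there at a start; the rules pass over those that are not, and their reading is None.
At some moment in a run one of module0, module1, module2, spool_green, spool_red, flux_jar may be knocked a few centimetres aside while the robot is not near it.
It also fails if it takes over 208 s, if anything falls off the work surface, if the arm or the gripper's body presses on something with over 40 N, if the wrist force passes 120 N, or if a joint passes its speed limit or range.

## Working session

There is one attempt and no reset: what is moved stays moved. The work goes in short steps, Python scripts to look and compute and a tool call to move; the robot and the scene stay as the last step left them, time stands still between calls to the robot, and variables do not carry over. Pictures are saved under pics/ and viewed, at most 14 in all, crops included, and the job is handed in when it is done.

Besides the shell and the picture viewer there is one more tool, called after "Request:" by a JSON object that holds its "fn" and its "kwargs", one argument or row to a line. send_rows: Moves the arm, as the interface text tells. Its arguments: {"type":"object","properties":{"targets":{"type":"array","items":{"type":"object","properties":{"offset":{"type":"array","items":{"type":"number"}},"angular":{"type":"array","items":{"type":"number"}},"grip":{"type":"number"}}}},"grip_force":{"type":"number"}},"required":["targets"]}

```bash
ls; mkdir -p pics
python3 - <<'E'
from bench import sensors,capture
import cv2,pickle
print(sensors.sense())
for n in("scene","top"):
    c=capture(n); cv2.imwrite(f"pics/{n}0.png",c["image"][:,:,::-1]); pickle.dump(c,open(f"{n}0.pkl","wb"))
    print({k:v for k,v in c.items() if k!="image"})
E
```

```text
pics
{'t': 0.0, 'joint_positions': array([ 1.17677702,  0.68996641, -0.1945256 ,  1.56630702,  0.1573345 ,
        0.90252285, -0.21510647]), 'joint_velocities': array([ 0.00169178,  0.00102788,  0.00015821, -0.00013629,  0.0001031 ,
        0.00236644, -0.00069084]), 'joint_efforts': array([-1.21150390e-05, -5.27553713e+01, -1.26689471e+00, -1.53423500e+01,
       -5.26853395e-02,  6.56865654e-03,  1.35418240e-04]), 'tool_pos': array([ 0.25899998, -0.56812938,  0.23793118]), 'tool_rot': array([-8.63556704e-04,  9.77197024e-01,  2.12332665e-01, -2.66626521e-04]), 'wrist_force': array([ 0.13602198, -0.19722663, -0.13965728]), 'ft_torque': array([-0.00903083, -0.02070497,  0.00807975]), 'grip_force': 0.0, 'gripper_width': 0.08796250149301121}
{'fx': 462.6549265789581, 'fy': 462.6549265789581, 'cx': 308.5965931909666, 'cy': 242.2088054846406, 'k1': -0.05084576316756639, 'R': array([[ 0.85577602,  0.51706825, -0.01696564],
       [ 0.41148602, -0.70017593, -0.58346629],
       [-0.31357083,  0.49233534, -0.81196013]]), 't': array([-0.46590196, -0.16882123,  1.57352609])}
{'fx': 534.2933279545997, 'fy': 534.2933279545997, 'cx': 312.6765468973078, 'cy': 247.04578949000745, 'k1': 0.021893451397402904, 'R': array([[ 2.70418302e-02, -9.99628010e-01,  3.54711173e-03],
       [-9.89711430e-01, -2.72719619e-02, -1.40454706e-01],
       [ 1.40499195e-01,  2.87535296e-04, -9.90080751e-01]]), 't': array([-0.01454001,  0.53548004,  1.69843763])}
```

View pics/top0.png

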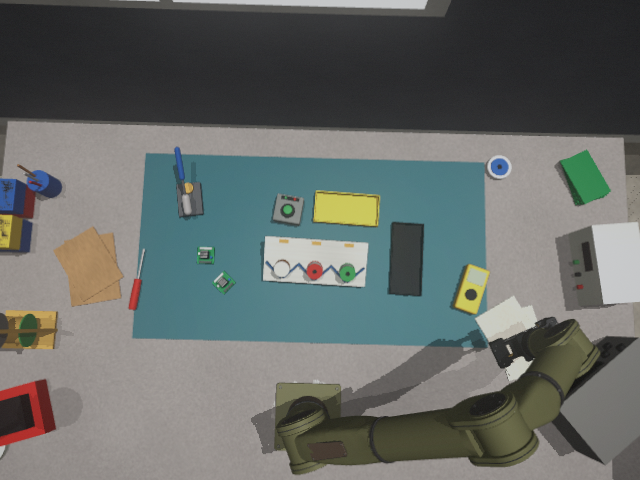

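View pics/scene0.png

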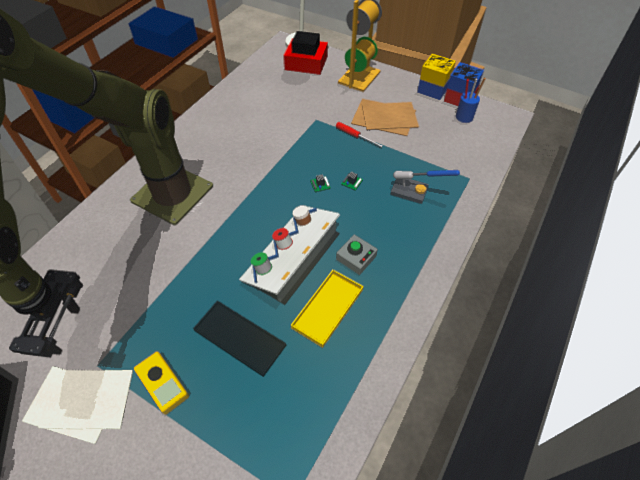

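Two modules are present, at top-view (206,255) and (224,283). The plate carries the jar (282,268), red spool (315,271) and green spool (347,273); the bin is at (347,208), the tray at (406,259), and the button at (288,210).

```bash
cat > h.py <<'E'
import numpy as np,cv2,pickle
from scipy.spatial.transform import Rotation as Ro
from bench import sensors,capture
def K(c): return np.array([[c["fx"],0,c["cx"]],[0,c["fy"],c["cy"]],[0,0,1.]]),np.array([c["k1"],0,0,0,0.])
def ray(c,px):
    k,d=K(c); p=cv2.undistortPointsIter(np.float64(px).reshape(-1,1,2),k,d,None,None,(3,50,1e-9)).reshape(-1,2)
    v=np.c_[p,np.ones(len(p))]@c["R"]; return -c["R"].T@c["t"],v
def w(c,px,z):
    o,v=ray(c,px); return o+v*((np.asarray(z,float)-o[2])/v[:,2])[:,None]
def proj(c,X):
    k,d=K(c); return cv2.projectPoints(np.float64(X).reshape(-1,1,3),cv2.Rodrigues(c["R"])[0],np.float64(c["t"]),k,d)[0].reshape(-1,2)
def q2R(q): return Ro.from_quat(np.r_[q[1:],q[0]])
def wrist():
    s=sensors.sense(); c=capture("wrist"); T=np.asarray(c["tool_from_camera"]); R=q2R(s["tool_rot"]).as_matrix()
    Rc=R@T[:3,:3]; tc=R@T[:3,3]+s["tool_pos"]; c["R"]=Rc.T; c["t"]=-Rc.T@tc; return s,c
def save(c,n): cv2.imwrite(f"pics/{n}.png",c["image"][:,:,::-1])
def goto(pos,rotvec_R=None):
    "shift in tool axes mm and turn deg from present measured pose"
    s=sensors.sense(); R=q2R(s["tool_rot"]); print("t",round(s["t"],2),"pos",np.round(s["tool_pos"],4))
    print("offset",np.round(R.inv().apply(np.asarray(pos)-s["tool_pos"])*1e3,1), "" if rotvec_R is None else "angular %s"%np.round(np.degrees((R.inv()*rotvec_R).as_rotvec()),1))
E
python3 - <<'E'
from h import *
c=pickle.load(open("top0.pkl","rb"))
def P(n,px,z): print(n,np.round(w(c,px,z),3).tolist())
P("modules",[[206,255],[224,283]],[.02,.02])
P("plate corners",[[265,237],[368,242],[366,288],[263,280]],[.079,.079,.03,.03])
P("bin",[[347,208]],[.022]);P("tray",[[406.5,259]],[.016]);P("button",[[288,210.5]],[.058])
P("cyl",[[282,268],[315,271],[347,273]],[.09]*3)
im=cv2.resize(c["image"][150:330,160:440],None,fx=2.85,fy=2.85,interpolation=cv2.INTER_CUBIC)
cv2.imwrite("pics/crop0.png",im[:,:,::-1])
k=capture("wrist");print(k["tool_from_camera"],k["fx"])
E
```

```text
modules [[0.502, 0.348, 0.02], [0.412, 0.285, 0.02]]
plate corners [[0.558, 0.152, 0.079], [0.551, -0.175, 0.079], [0.408, -0.176, 0.03], [0.425, 0.158, 0.03]]
bin [[0.672, -0.11, 0.022]]
tray [[0.508, -0.309, 0.016]]
button [[0.65, 0.083, 0.058]]
cyl [[0.459, 0.094, 0.09], [0.453, -0.009, 0.09], [0.449, -0.11, 0.09]]
[[ 1.24324473e-03 -9.62252671e-01 -2.72154830e-01  7.00285731e-02]
 [ 9.99999226e-01  1.18521734e-03  3.77598363e-04  5.21852126e-04]
 [-4.07824100e-05 -2.72155089e-01  9.62253400e-01 -1.45732003e-01]
 [ 0.00000000e+00  0.00000000e+00  0.00000000e+00  1.00000000e+00]] 390.963410173637
```

View pics/crop0.png

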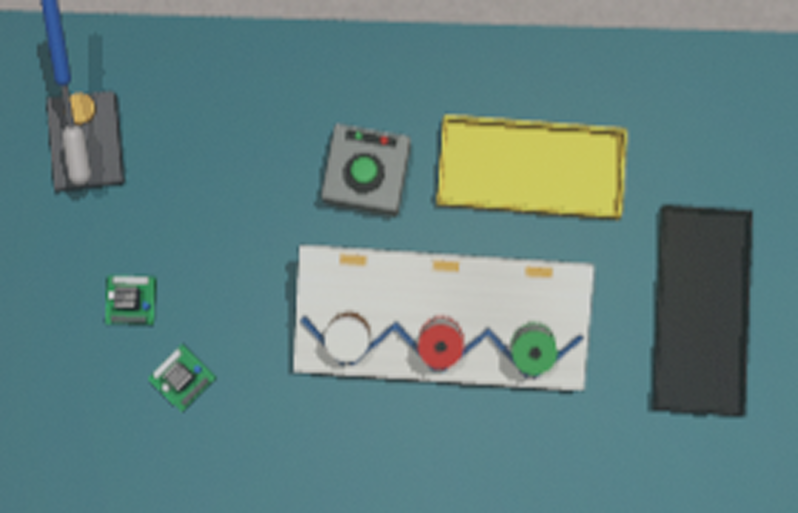

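```bash
cat >> h.py <<'E'
s20,c20=np.sin(np.radians(20)),np.cos(np.radians(20))
UP=np.array([c20,0,s20]);N=np.array([-s20,0,c20])
def st(p,u,y,n): # station coords (u from plate middle, y, n) -> world
    X=np.array([0,0,.0542])+u*UP+n*N+np.array([0,y,0]); return Ro.from_euler("z",p[2]).apply(X)+[p[0],p[1],0]
E
python3 - <<'E'
from h import *
from scipy.optimize import least_squares
c=pickle.load(open("top0.pkl","rb"))
f=lambda a:(np.float64(a)+.5)/2.85-.5+[160,150]
px=f([[300,246],[593,264],[293,373],[584,390],[347,338],[441,345],[535,351]])
M=[(.0725,.165,0),(.0725,-.165,0),(-.0725,.165,0),(-.0725,-.165,0),(-.0225,.104,.042),(-.0225,0,.042),(-.0225,-.104,.042)]
g=lambda p:(proj(c,[st(p,*m) for m in M])-px).ravel()
r=least_squares(g,[.48,-.01,0]);print("station",r.x,"deg",np.degrees(r.x[2]),r.fun.reshape(-1,2).round(1).tolist())
s=pickle.load(open("scene0.pkl","rb"));print("scene px",proj(s,[st(r.x,*m) for m in M]).round().tolist())
for n,q,z in [("bin",[[443,114],[627,128],[621,218],[435,207]],.022),("tray",[[662,206],[751,211],[746,416],[652,410]],.016),("console",[[336,123],[411,137],[399,215],[319,207]],.04)]:
    x=w(c,f(q),[z]*4);print(n,x.mean(0).round(4),x.round(3)[:,:2].tolist())
print("button",w(c,f([[364.5,170]]),[.058]).round(4))
hsv=cv2.cvtColor(c["image"],cv2.COLOR_RGB2HSV)
m=cv2.inRange(hsv,(50,140,40),(80,255,255)); 
print([ (k[4],) for k in cv2.connectedComponentsWithStats(m)[2]], cv2.connectedComponentsWithStats(m)[3].round().tolist())
for q in [[[107,277],[156,277],[155,325],[105,324]],[[182,345],[216,378],[182,412],[149,378]]]:
    x=w(c,f(q),[.007]*4);e=x[1]-x[0];print("mod",x.mean(0).round(4),np.degrees(np.arctan2(e[1],e[0])).round(1),np.linalg.norm(e))
print("sinks",w(c,f([[124,296],[178,376]]),[.037]*2).round(4))
E
```

```text
station [ 0.48805356 -0.00844325 -0.03449892] deg -1.976642364046998 [[-0.4, -0.2], [0.4, -0.2], [0.2, -0.8], [-0.0, -0.5], [-0.2, 0.9], [-0.1, 0.4], [0.0, 0.4]]
scene px [[339.0, 212.0], [276.0, 292.0], [302.0, 204.0], [239.0, 278.0], [300.0, 210.0], [280.0, 233.0], [259.0, 258.0]]
bin [ 0.6712 -0.1073  0.022 ] [[0.731, -0.003], [0.72, -0.218], [0.613, -0.212], [0.62, 0.004]]
tray [ 0.5097 -0.3078  0.016 ] [[0.63, -0.26], [0.627, -0.364], [0.389, -0.357], [0.393, -0.25]]
console [0.6576 0.0837 0.04  ] [[0.712, 0.12], [0.698, 0.033], [0.606, 0.044], [0.613, 0.136]]
button [[0.6541 0.0848 0.058 ]]
[(np.int32(305608),), (np.int32(1399),), (np.int32(1),), (np.int32(95),), (np.int32(85),), (np.int32(12),)] [[318.0, 240.0], [585.0, 177.0], [578.0, 201.0], [207.0, 255.0], [226.0, 282.0], [214.0, 284.0]]
mod [0.5033 0.3522 0.007 ] -88.4 0.05664530767822958
mod [0.4153 0.2883 0.007 ] -132.1 0.05512376065836542
sinks [[0.5048 0.3542 0.037 ]
 [0.4155 0.2883 0.037 ]]
```

```bash
cat >> h.py <<'E'
P=[.48805,-.00844,-.0345]
Z=Ro.from_euler("z",P[2])
RU=Z*Ro.from_matrix(np.c_[[0,1,0],UP,-N])          # tilted, closing along uphill
def RV(yaw): return Ro.from_euler("z",yaw,degrees=True)*Ro.from_matrix(np.diag([1.,-1,-1])) # vertical, tool x at yaw
BAYU=-.0175
E
python3 - <<'E'
from h import *
goto(st(P,-.0225,-.104,.10),RU)
E
```

```text
t 0.15 pos [ 0.259  -0.5683  0.2381]
offset [ 344.7 -345.8   98.1] angular [-18.   11.  -62.8]
```

Request:
{"fn": "send_rows", "kwargs": {
  "targets": [
    {"offset": [345,-346,98],"angular": [-18,11,-62.8],"grip": 1},
    {"offset": [345,-346,98],"angular": [-18,11,-62.8],"grip": 1},
    {"offset": [345,-346,98],"angular": [-18,11,-62.8],"grip": 1},
    {"offset": [345,-346,98],"angular": [-18,11,-62.8],"grip": 1},
    {"offset": [345,-346,98],"angular": [-18,11,-62.8],"grip": 1},
    {"offset": [345,-346,98],"angular": [-18,11,-62.8],"grip": 1},
    {"offset": [345,-346,98],"angular": [-18,11,-62.8],"grip": 1},
    {"offset": [345,-346,98],"angular": [-18,11,-62.8],"grip": 1}
  ],
  "grip_force": 25
}}

```text
t: 1.15
tool_pos: [0.342, -0.2422, 0.1529]
tool_rot: [0.067, 0.754, 0.65, 0.069]
wrist_force: [-0.2, -0.3, -0.2]
gripper_width: 0.0881
grip_force: 0.0
```

Run:
```python
from h import *
goto(st(P,-.0225,-.104,.10),RU)
```

```text
t 1.15 pos [ 0.342  -0.2422  0.1529]
offset [142.8  62.9  27.3] angular [-9.   0.8 -6.5]
```

Request:
{"fn": "send_rows", "kwargs": {
  "targets": [
    {"offset": [143,63,27],"angular": [-9,0.8,-6.5],"grip": 1},
    {"offset": [143,63,27],"angular": [-9,0.8,-6.5],"grip": 1},
    {"offset": [143,63,27],"angular": [-9,0.8,-6.5],"grip": 1},
    {"offset": [143,63,27],"angular": [-9,0.8,-6.5],"grip": 1},
    {"offset": [143,63,27],"angular": [-9,0.8,-6.5],"grip": 1}
  ]
}}

```text
t: 1.78
tool_pos: [0.4321, -0.1066, 0.1413]
tool_rot: [0.124, 0.707, 0.686, 0.123]
wrist_force: [-0.7, -1.1, 0.2]
gripper_width: 0.0881
grip_force: 0.0
```

Run:
```python
from h import *
goto(st(P,-.0225,-.104,.016),RU)
s,c=wrist(); save(c,"w1"); pickle.dump(c,open("w1.pkl","wb"))
print(proj(c,[st(P,-.0225,-.104,.042),st(P,-.0225,0,.042),st(P,.0725,-.165,0)]).round().tolist())
```

```text
t 1.77 pos [ 0.4321 -0.1066  0.1413]
offset [-4.4 -3.1 83.8] angular [ 0.1 -0.4  0.2]
[[312.0, 262.0], [312.0, 61.0], [447.0, 323.0]]
```

View pics/w1.png

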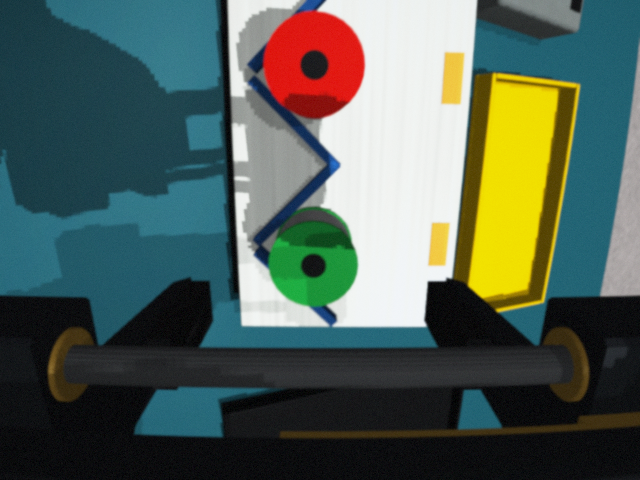

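The wrist view confirms the fit: green cap seen at (313,266) against the predicted (312,262), and red at (314,64) against (312,61).

Request:
{"fn": "send_rows", "kwargs": {
  "targets": [
    {"offset": [-4,-3,45],"angular": [0,0,0],"grip": 1},
    {"offset": [-4,-3,84],"angular": [0,0,0],"grip": 1},
    {"offset": [-4,-3,84],"angular": [0,0,0],"grip": 1},
    {"offset": [-4,-3,84],"angular": [0,0,0],"grip": 0.4},
    {"offset": [-4,-3,84],"angular": [0,0,0],"grip": 0.4},
    {"offset": [-4,-3,84],"angular": [0,0,0],"grip": 0.4},
    {"offset": [-4,-3,84],"angular": [0,0,0],"grip": 0.4},
    {"offset": [-4,-3,84],"angular": [0,0,0],"grip": 0.4}
  ]
}}

```text
t: 2.82
tool_pos: [0.4578, -0.1156, 0.0628]
tool_rot: [0.127, 0.708, 0.684, 0.123]
wrist_force: [3.0, -1.6, 8.9]
gripper_width: 0.0492
grip_force: 25.0
```

```bash
cat >> h.py <<'E'
BIN=np.array([.6712,-.1073]); BY=Ro.from_euler("z",-2.5,degrees=True)
def bn(d,z): return np.r_[BIN,0]+BY.apply([0,d,0])+[0,0,z]
E
python3 - <<'E'
from h import *
goto(st(P,-.0225,-.104,.12),RU); goto(bn(-.066,.09),RV(87.5)); goto(bn(-.066,.027),RV(87.5))
E
```

```text
t 2.83 pos [ 0.4578 -0.1156  0.0628]
offset [ 4.100e+00  1.000e-01 -1.028e+02] angular [ 0.4  0.  -0. ]
t 2.83 pos [ 0.4578 -0.1156  0.0628]
offset [-50.3 208.6  48.5] angular [20.4 -0.1  0.5]
t 2.83 pos [ 0.4578 -0.1156  0.0628]
offset [-50.2 186.6 107.5] angular [20.4 -0.1  0.5]
```

Request:
{"fn": "send_rows", "kwargs": {
  "targets": [
    {"offset": [0,0,-60],"angular": [0,0,0],"grip": 0.4},
    {"offset": [0,0,-80],"angular": [0,0,0],"grip": 0.4},
    {"offset": [-50,216,25],"angular": [20.4,0,0.5],"grip": 0.4},
    {"offset": [-50,216,25],"angular": [20.4,0,0.5],"grip": 0.4},
    {"offset": [-50,216,25],"angular": [20.4,0,0.5],"grip": 0.4},
    {"offset": [-50,216,25],"angular": [20.4,0,0.5],"grip": 0.4},
    {"offset": [-50,216,25],"angular": [20.4,0,0.5],"grip": 0.4},
    {"offset": [-50,216,25],"angular": [20.4,0,0.5],"grip": 0.4}
  ]
}}

```text
t: 3.82
tool_pos: [0.6317, -0.1718, 0.111]
tool_rot: [-0.004, 0.723, 0.691, -0.002]
wrist_force: [0.3, -0.2, -1.7]
gripper_width: 0.0493
grip_force: 24.9
```

Run:
```python
from h import *
goto(bn(-.066,.027),RV(87.5))
```

```text
t 3.83 pos [ 0.6317 -0.1718  0.111 ]
offset [-0.1 37.3 83.7] angular [-0.5 -0.2 -0.1]
```

Request:
{"fn": "send_rows", "kwargs": {
  "targets": [
    {"offset": [0,0,0],"angular": [0,0,0],"grip": 0.4},
    {"offset": [0,0,0],"angular": [0,0,0],"grip": 0.4}
  ]
}}

```text
t: 4.08
tool_pos: [0.629, -0.1695, 0.1105]
tool_rot: [-0.005, 0.722, 0.692, -0.002]
wrist_force: [-1.2, 0.0, -1.0]
gripper_width: 0.0497
grip_force: 24.9
```

Run:
```python
from h import *
goto(bn(-.066,.027),RV(87.5))
```

```text
t 4.08 pos [ 0.629  -0.1695  0.1105]
offset [-2.3 40.2 83.1] angular [-0.6 -0.2  0.1]
```

Request:
{"fn": "send_rows", "kwargs": {
  "targets": [
    {"offset": [-2,40,20],"angular": [0,0,0],"grip": 0.4},
    {"offset": [-2,40,45],"angular": [0,0,0],"grip": 0.4},
    {"offset": [-2,40,83],"angular": [0,0,0],"grip": 0.4},
    {"offset": [-2,40,83],"angular": [0,0,0],"grip": 0.4},
    {"offset": [-2,40,83],"angular": [0,0,0],"grip": 0.4}
  ]
}}

```text
t: 4.7
tool_pos: [0.669, -0.1733, 0.0288]
tool_rot: [-0.004, 0.722, 0.692, -0.002]
wrist_force: [0.1, 0.6, -1.2]
gripper_width: 0.0494
grip_force: 24.9
```

Run:
```python
from h import *
goto(bn(-.066,.027),RV(87.5))
```

```text
t 4.7 pos [ 0.669  -0.1733  0.0288]
offset [ 0.  -0.7  1.8] angular [-0.5 -0.2  0. ]
```

Request:
{"fn": "send_rows", "kwargs": {
  "targets": [
    {"offset": [0,0,0],"angular": [0,0,0],"grip": 1},
    {"offset": [0,0,0],"angular": [0,0,0],"grip": 1},
    {"offset": [0,0,0],"angular": [0,0,0],"grip": 1},
    {"offset": [0,0,-60],"angular": [0,0,0],"grip": 1},
    {"offset": [0,0,-115],"angular": [0,0,0],"grip": 1},
    {"offset": [0,0,-115],"angular": [0,0,0],"grip": 1},
    {"offset": [0,0,-115],"angular": [0,0,0],"grip": 1}
  ]
}}

```text
t: 5.58
tool_pos: [0.6701, -0.1742, 0.1426]
tool_rot: [-0.004, 0.722, 0.692, -0.002]
wrist_force: [-1.2, -0.4, -0.2]
gripper_width: 0.0879
grip_force: 0.0
```

Run:
```python
from h import *
goto(st(P,-.0225,0,.10),RU)
c=capture("top"); hsv=cv2.cvtColor(c["image"],cv2.COLOR_RGB2HSV); pickle.dump(c,open("t1.pkl","wb"))
for n,l,h in [("red",(0,170,80),(6,255,255)),("green",(55,140,40),(80,255,255))]:
    _,_,S,C=cv2.connectedComponentsWithStats(cv2.inRange(hsv,l,h)); print(n,[(C[i].round(1).tolist(),int(S[i][4])) for i in range(1,len(S)) if 20<S[i][4]<600])
```

```text
t 5.58 pos [ 0.6701 -0.1742  0.1426]
offset [ 157.2 -244.4    4.5] angular [-20.5  -0.   -0.5]
red [([134.0, 294.2], 162)]
green [([206.5, 255.4], 93), ([226.0, 275.6], 34), ([225.1, 286.1], 49)]
```

Request:
{"fn": "send_rows", "kwargs": {
  "targets": [
    {"offset": [157,-244,4],"angular": [-20.5,0,-0.5],"grip": 1},
    {"offset": [157,-244,4],"angular": [-20.5,0,-0.5],"grip": 1},
    {"offset": [157,-244,4],"angular": [-20.5,0,-0.5],"grip": 1},
    {"offset": [157,-244,4],"angular": [-20.5,0,-0.5],"grip": 1},
    {"offset": [157,-244,4],"angular": [-20.5,0,-0.5],"grip": 1},
    {"offset": [157,-244,4],"angular": [-20.5,0,-0.5],"grip": 1},
    {"offset": [157,-244,4],"angular": [-20.5,0,-0.5],"grip": 1},
    {"offset": [157,-244,4],"angular": [-20.5,0,-0.5],"grip": 1}
  ]
}}

```text
t: 6.62
tool_pos: [0.4292, -0.0045, 0.1399]
tool_rot: [0.121, 0.706, 0.687, 0.12]
wrist_force: [-0.7, 0.2, 0.4]
gripper_width: 0.0878
grip_force: 0.0
```

Run:
```python
from h import *
goto(st(P,-.0225,0,.016),RU)
s,c=wrist(); hsv=cv2.cvtColor(c["image"],cv2.COLOR_RGB2HSV); pickle.dump(c,open("w2.pkl","wb"))
_,_,S,C=cv2.connectedComponentsWithStats(cv2.inRange(hsv,(0,170,60),(8,255,255))); print([(C[i].round(1).tolist(),int(S[i][4])) for i in range(1,len(S)) if 200<S[i][4]])
print(proj(c,[st(P,-.0225,0,.042),st(P,-.0225,.104,.042)]).round().tolist())
```

```text
t 6.62 pos [ 0.4292 -0.0045  0.1399]
offset [-2.3  4.1 84.7] angular [-0.3 -0.3  0.4]
[([327.0, 258.9], 5217)]
[[325.0, 258.0], [327.0, 56.0]]
```

Request:
{"fn": "send_rows", "kwargs": {
  "targets": [
    {"offset": [-1,1,45],"angular": [0,0,0],"grip": 1},
    {"offset": [-1,1,84],"angular": [0,0,0],"grip": 1},
    {"offset": [-1,1,84],"angular": [0,0,0],"grip": 1},
    {"offset": [-1,1,84],"angular": [0,0,0],"grip": 0.4},
    {"offset": [-1,1,84],"angular": [0,0,0],"grip": 0.4},
    {"offset": [-1,1,84],"angular": [0,0,0],"grip": 0.4},
    {"offset": [-1,1,84],"angular": [0,0,0],"grip": 0.4},
    {"offset": [-1,1,84],"angular": [0,0,0],"grip": 0.4}
  ]
}}

```text
t: 7.68
tool_pos: [0.4632, -0.0084, 0.0633]
tool_rot: [0.125, 0.708, 0.684, 0.122]
wrist_force: [-1.9, -0.5, 7.8]
gripper_width: 0.0497
grip_force: 25.0
```

Run:
```python
from h import *
goto(bn(0,.11),RV(87.5))
```

```text
t 7.67 pos [ 0.4632 -0.0084  0.0633]
offset [-91.7 214.5  28.7] angular [20.1 -0.2  0.5]
```

Request:
{"fn": "send_rows", "kwargs": {
  "targets": [
    {"offset": [0,0,-60],"angular": [0,0,0],"grip": 0.4},
    {"offset": [0,0,-80],"angular": [0,0,0],"grip": 0.4},
    {"offset": [-92,214,22],"angular": [20.2,0,0.5],"grip": 0.4},
    {"offset": [-92,214,22],"angular": [20.2,0,0.5],"grip": 0.4},
    {"offset": [-92,214,22],"angular": [20.2,0,0.5],"grip": 0.4},
    {"offset": [-92,214,22],"angular": [20.2,0,0.5],"grip": 0.4},
    {"offset": [-92,214,22],"angular": [20.2,0,0.5],"grip": 0.4},
    {"offset": [-92,214,22],"angular": [20.2,0,0.5],"grip": 0.4}
  ]
}}

```text
t: 8.68
tool_pos: [0.5977, -0.0936, 0.1143]
tool_rot: [-0.003, 0.723, 0.691, -0.0]
wrist_force: [1.2, 1.1, -2.9]
gripper_width: 0.0495
grip_force: 24.8
```

Request:
{"fn": "send_rows", "kwargs": {
  "targets": [
    {"offset": [0,0,0],"angular": [0,0,0],"grip": 0.4},
    {"offset": [0,0,0],"angular": [0,0,0],"grip": 0.4}
  ]
}}

```text
t: 8.93
tool_pos: [0.5957, -0.0916, 0.1138]
tool_rot: [-0.003, 0.722, 0.692, -0.001]
wrist_force: [0.9, 0.3, -1.8]
gripper_width: 0.0495
grip_force: 24.8
```

Run:
```python
from h import *
goto(bn(0,.027),RV(87.5))
```

```text
t 8.93 pos [ 0.5957 -0.0916  0.1138]
offset [-12.7  76.5  86.4] angular [-0.3 -0.2  0. ]
```

Request:
{"fn": "send_rows", "kwargs": {
  "targets": [
    {"offset": [-12,60,0],"angular": [0,0,0],"grip": 0.4},
    {"offset": [-12,75,10],"angular": [0,0,0],"grip": 0.4},
    {"offset": [-12,75,40],"angular": [0,0,0],"grip": 0.4},
    {"offset": [-12,75,85],"angular": [0,0,0],"grip": 0.4},
    {"offset": [-12,75,85],"angular": [0,0,0],"grip": 0.4},
    {"offset": [-12,75,85],"angular": [0,0,0],"grip": 0.4},
    {"offset": [-12,75,85],"angular": [0,0,0],"grip": 1},
    {"offset": [-12,75,85],"angular": [0,0,0],"grip": 1}
  ]
}}

```text
t: 9.93
tool_pos: [0.6725, -0.1067, 0.0314]
tool_rot: [-0.001, 0.722, 0.692, 0.001]
wrist_force: [-0.1, 0.2, -0.5]
gripper_width: 0.0674
grip_force: 0.0
```

Request:
{"fn": "send_rows", "kwargs": {
  "targets": [
    {"offset": [0,0,0],"angular": [0,0,0],"grip": 1},
    {"offset": [0,0,-60],"angular": [0,0,0],"grip": 1},
    {"offset": [0,0,-115],"angular": [0,0,0],"grip": 1},
    {"offset": [0,0,-115],"angular": [0,0,0],"grip": 1},
    {"offset": [0,0,-115],"angular": [0,0,0],"grip": 1}
  ]
}}

```text
t: 10.55
tool_pos: [0.6712, -0.1076, 0.1442]
tool_rot: [-0.002, 0.722, 0.692, -0.0]
wrist_force: [0.2, -0.4, 0.0]
gripper_width: 0.0879
grip_force: 0.0
```

Run:
```python
from h import *
goto(st(P,-.0225,.104,.10),RU)
```

```text
t 10.55 pos [ 0.6712 -0.1076  0.1442]
offset [ 194.6 -243.5    4.9] angular [-20.2  -0.   -0.5]
```

Request:
{"fn": "send_rows", "kwargs": {
  "targets": [
    {"offset": [195,-244,5],"angular": [-20.2,0,-0.5],"grip": 1},
    {"offset": [195,-244,5],"angular": [-20.2,0,-0.5],"grip": 1},
    {"offset": [195,-244,5],"angular": [-20.2,0,-0.5],"grip": 1},
    {"offset": [195,-244,5],"angular": [-20.2,0,-0.5],"grip": 1},
    {"offset": [195,-244,5],"angular": [-20.2,0,-0.5],"grip": 1},
    {"offset": [195,-244,5],"angular": [-20.2,0,-0.5],"grip": 1},
    {"offset": [195,-244,5],"angular": [-20.2,0,-0.5],"grip": 1},
    {"offset": [195,-244,5],"angular": [-20.2,0,-0.5],"grip": 1}
  ]
}}

```text
t: 11.55
tool_pos: [0.4326, 0.1, 0.1395]
tool_rot: [0.122, 0.707, 0.687, 0.12]
wrist_force: [1.1, -0.5, -0.2]
gripper_width: 0.088
grip_force: 0.0
```

Run:
```python
from h import *
goto(st(P,-.0225,.104,.016),RU)
s,c=wrist(); save(c,"w3"); pickle.dump(c,open("w3.pkl","wb"))
print(proj(c,[st(P,-.0225,.104,.042)]).round().tolist())
```

```text
t 11.55 pos [0.4326 0.1    0.1395]
offset [-2.8  4.2 84.3] angular [-0.2 -0.2  0.3]
[[325.0, 259.0]]
```

View pics/w3.png

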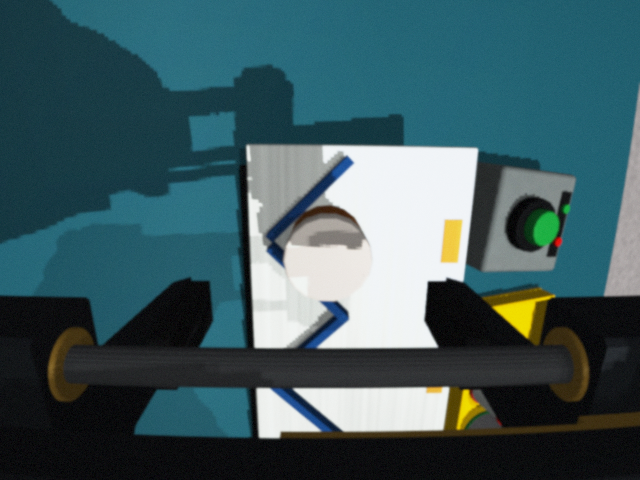

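The jar cap is at (328,262), as predicted (325,259). I'll grasp it.

Request:
{"fn": "send_rows", "kwargs": {
  "targets": [
    {"offset": [-1,1,45],"angular": [0,0,0],"grip": 1},
    {"offset": [-1,1,84],"angular": [0,0,0],"grip": 1},
    {"offset": [-1,1,84],"angular": [0,0,0],"grip": 1},
    {"offset": [-1,1,84],"angular": [0,0,0],"grip": 0.4},
    {"offset": [-1,1,84],"angular": [0,0,0],"grip": 0.4},
    {"offset": [-1,1,84],"angular": [0,0,0],"grip": 0.4},
    {"offset": [-1,1,84],"angular": [0,0,0],"grip": 0.4},
    {"offset": [-1,1,84],"angular": [0,0,0],"grip": 0.4}
  ]
}}

```text
t: 12.6
tool_pos: [0.4662, 0.0964, 0.0628]
tool_rot: [0.125, 0.708, 0.684, 0.122]
wrist_force: [-1.8, -0.1, 6.9]
gripper_width: 0.0495
grip_force: 25.0
```

Run:
```python
from h import *
goto(bn(.067,.13),RV(87.5))
```

```text
t 12.6 pos [0.4662 0.0964 0.0628]
offset [-129.4  222.7    9.9] angular [20.1 -0.2  0.5]
```

Request:
{"fn": "send_rows", "kwargs": {
  "targets": [
    {"offset": [0,0,-60],"angular": [0,0,0],"grip": 0.4},
    {"offset": [-40,0,-90],"angular": [0,0,0],"grip": 0.4},
    {"offset": [-129,223,5],"angular": [20.1,0,0.5],"grip": 0.4},
    {"offset": [-129,223,5],"angular": [20.1,0,0.5],"grip": 0.4},
    {"offset": [-129,223,5],"angular": [20.1,0,0.5],"grip": 0.4},
    {"offset": [-129,223,5],"angular": [20.1,0,0.5],"grip": 0.4},
    {"offset": [-129,223,5],"angular": [20.1,0,0.5],"grip": 0.4},
    {"offset": [-129,223,5],"angular": [20.1,0,0.5],"grip": 0.4}
  ]
}}

```text
t: 13.6
tool_pos: [0.593, -0.024, 0.1306]
tool_rot: [-0.003, 0.722, 0.692, 0.001]
wrist_force: [1.5, 0.6, -1.6]
gripper_width: 0.0495
grip_force: 24.8
```

Request:
{"fn": "send_rows", "kwargs": {
  "targets": [
    {"offset": [0,0,0],"angular": [0,0,0],"grip": 0.4},
    {"offset": [0,0,0],"angular": [0,0,0],"grip": 0.4}
  ]
}}

```text
t: 13.85
tool_pos: [0.5914, -0.0233, 0.1299]
tool_rot: [-0.002, 0.722, 0.692, 0.0]
wrist_force: [0.1, 0.6, -1.2]
gripper_width: 0.0497
grip_force: 24.8
```

Run:
```python
from h import *
goto(bn(.067,.027),RV(87.5))
```

```text
t 13.85 pos [ 0.5914 -0.0233  0.1299]
offset [-13.8  83.7 102.6] angular [-0.2 -0.2  0. ]
```

Request:
{"fn": "send_rows", "kwargs": {
  "targets": [
    {"offset": [-14,60,0],"angular": [0,0,0],"grip": 0.4},
    {"offset": [-14,82,10],"angular": [0,0,0],"grip": 0.4},
    {"offset": [-14,82,55],"angular": [0,0,0],"grip": 0.4},
    {"offset": [-14,82,101],"angular": [0,0,0],"grip": 0.4},
    {"offset": [-14,82,101],"angular": [0,0,0],"grip": 0.4},
    {"offset": [-14,82,101],"angular": [0,0,0],"grip": 0.4},
    {"offset": [-14,82,101],"angular": [0,0,0],"grip": 1},
    {"offset": [-14,82,101],"angular": [0,0,0],"grip": 1}
  ]
}}

```text
t: 14.85
tool_pos: [0.675, -0.0404, 0.0315]
tool_rot: [-0.0, 0.722, 0.692, 0.002]
wrist_force: [-0.6, 0.3, 0.7]
gripper_width: 0.0674
grip_force: 0.0
```

Request:
{"fn": "send_rows", "kwargs": {
  "targets": [
    {"offset": [0,0,0],"angular": [0,0,0],"grip": 1},
    {"offset": [0,0,-60],"angular": [0,0,0],"grip": 1},
    {"offset": [0,0,-120],"angular": [0,0,0],"grip": 1},
    {"offset": [60,-40,-150],"angular": [0,0,0],"grip": 1},
    {"offset": [60,-40,-150],"angular": [0,0,0],"grip": 1}
  ]
}}

```text
t: 15.48
tool_pos: [0.6359, 0.0256, 0.183]
tool_rot: [-0.001, 0.72, 0.694, 0.003]
wrist_force: [0.8, 0.3, -0.3]
gripper_width: 0.088
grip_force: 0.0
```

Run:
```python
from h import *
c=capture("top"); pickle.dump(c,open("t2.pkl","wb"))
im=cv2.resize(c["image"][150:330,160:440],None,fx=2.85,fy=2.85,interpolation=cv2.INTER_CUBIC)
cv2.imwrite("pics/crop2.png",im[:,:,::-1])
goto([.5048,.3530,.13],RV(90)); goto([.4155,.2883,.13],RV(135)); print(sensors.sense()["joint_positions"])
```

```text
t 15.53 pos [0.6355 0.0256 0.1826]
offset [ 322.  -142.8   54.3] angular [ 0.1 -0.3 -2.1]
t 15.53 pos [0.6355 0.0256 0.1826]
offset [ 254.1 -229.6   53.8] angular [  0.2  -0.3 -47.1]
[ 0.3099296   0.88396743 -0.82552419  1.56802264  0.72557517  1.01565802
 -0.76423235]
```

View pics/crop2.png

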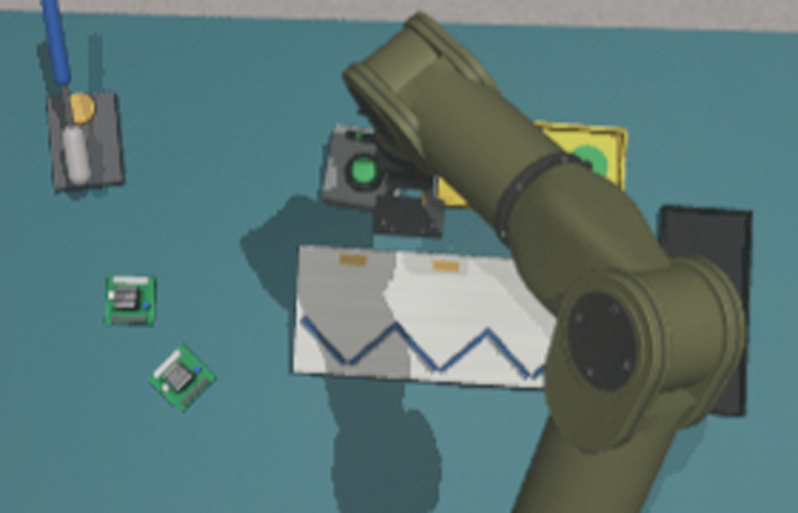

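Run:
```python
from h import *
goto([.4155,.2883,.12],RV(48));
```

```text
t 15.53 pos [0.6355 0.0256 0.1826]
offset [ 254.  -229.7   63.8] angular [-0.  -0.4 39.9]
```

Request:
{"fn": "send_rows", "kwargs": {
  "targets": [
    {"offset": [254,-230,10],"angular": [0,0,40],"grip": 1},
    {"offset": [254,-230,10],"angular": [0,0,40],"grip": 1},
    {"offset": [254,-230,10],"angular": [0,0,40],"grip": 1},
    {"offset": [254,-230,10],"angular": [0,0,40],"grip": 1},
    {"offset": [254,-230,64],"angular": [0,0,40],"grip": 1},
    {"offset": [254,-230,64],"angular": [0,0,40],"grip": 1},
    {"offset": [254,-230,64],"angular": [0,0,40],"grip": 1},
    {"offset": [254,-230,64],"angular": [0,0,40],"grip": 1}
  ]
}}

```text
t: 16.52
tool_pos: [0.4188, 0.2834, 0.1162]
tool_rot: [-0.001, 0.915, 0.402, 0.0]
wrist_force: [-0.3, -0.7, 0.4]
gripper_width: 0.0881
grip_force: 0.0
```

Request:
{"fn": "send_rows", "kwargs": {
  "targets": [
    {"offset": [0,0,0],"angular": [0,0,0],"grip": 1},
    {"offset": [0,0,0],"angular": [0,0,0],"grip": 1}
  ]
}}

```text
t: 16.77
tool_pos: [0.4192, 0.2834, 0.117]
tool_rot: [-0.001, 0.916, 0.402, 0.001]
wrist_force: [0.7, -0.6, -0.2]
gripper_width: 0.0879
grip_force: 0.0
```

Run:
```python
from h import *
goto([.4155,.2883,.12],RV(48))
s,c=wrist(); save(c,"w4"); pickle.dump(c,open("w4.pkl","wb"))
print(proj(c,[[.4155,.2883,.037],[.5048,.3542,.037]]).round().tolist())
```

```text
t 16.77 pos [0.4192 0.2834 0.117 ]
offset [ 1.1 -6.  -3. ] angular [-0.1 -0.1 -0.7]
[[307.0, 241.0], [345.0, 47.0]]
```

View pics/w4.png

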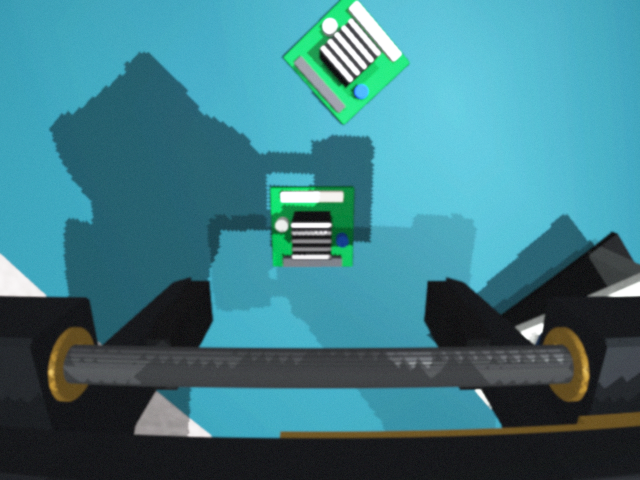

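Request:
{"fn": "send_rows", "kwargs": {
  "targets": [
    {"offset": [1,-5,50],"angular": [0,0,0],"grip": 1},
    {"offset": [1,-5,98],"angular": [0,0,0],"grip": 1},
    {"offset": [1,-5,98],"angular": [0,0,0],"grip": 1},
    {"offset": [1,-5,98],"angular": [0,0,0],"grip": 0.15},
    {"offset": [1,-5,98],"angular": [0,0,0],"grip": 0.15},
    {"offset": [1,-5,98],"angular": [0,0,0],"grip": 0.15},
    {"offset": [1,-5,98],"angular": [0,0,0],"grip": 0.15},
    {"offset": [1,-5,98],"angular": [0,0,0],"grip": 0.15}
  ],
  "grip_force": 20
}}

```text
t: 17.82
tool_pos: [0.415, 0.289, 0.019]
tool_rot: [-0.002, 0.915, 0.403, 0.001]
wrist_force: [-0.3, 0.8, 0.2]
gripper_width: 0.0401
grip_force: 0.0
```

Request:
{"fn": "send_rows", "kwargs": {
  "targets": [
    {"offset": [0,0,0],"angular": [0,0,0],"grip": 0.15},
    {"offset": [0,0,-60],"angular": [0,0,0],"grip": 0.15},
    {"offset": [0,0,-120],"angular": [0,0,0],"grip": 0.15},
    {"offset": [0,0,-120],"angular": [0,0,0],"grip": 0.15},
    {"offset": [0,0,-120],"angular": [0,0,0],"grip": 0.15}
  ]
}}

```text
t: 18.45
tool_pos: [0.4149, 0.288, 0.1384]
tool_rot: [-0.001, 0.915, 0.403, 0.0]
wrist_force: [-0.6, -0.9, -0.3]
gripper_width: 0.0132
grip_force: 0.0
```

```bash
cat >> h.py <<'E'
RP=Z*Ro.from_euler("y",-20,degrees=True)*RV(45)
def bay(k,du,n): return st(P,BAYU+du,(k-1)*.104,n)
E
python3 - <<'E'
from h import *
goto(bay(2,.006,.07),RP)
E
```

```text
t 18.45 pos [0.4149 0.288  0.1384]
offset [-112.6  160.3   21.9] angular [-14.8  13.5   4.4]
```

The fingers hadn't finished closing before the lift. I'll reopen and check the module.

Request:
{"fn": "send_rows", "kwargs": {
  "targets": [
    {"offset": [0,0,0],"angular": [0,0,0],"grip": 0.6},
    {"offset": [0,0,0],"angular": [0,0,0],"grip": 0.6},
    {"offset": [0,0,20],"angular": [0,0,0],"grip": 0.6},
    {"offset": [0,0,20],"angular": [0,0,0],"grip": 0.6},
    {"offset": [0,0,20],"angular": [0,0,0],"grip": 0.6}
  ]
}}

```text
t: 19.08
tool_pos: [0.4147, 0.2888, 0.1187]
tool_rot: [-0.002, 0.915, 0.403, 0.0]
wrist_force: [-0.3, -0.3, 0.1]
gripper_width: 0.0528
grip_force: 0.0
```

Run:
```python
from h import *
goto([.4155,.2883,.018],RV(48))
s,c=wrist(); save(c,"w5"); pickle.dump(c,open("w5.pkl","wb"))
m=cv2.inRange(cv2.cvtColor(c["image"],cv2.COLOR_RGB2HSV),(55,150,60),(80,255,255))
for k in cv2.findContours(m,cv2.RETR_EXTERNAL,2)[0]:
    if cv2.contourArea(k)>1500: print(cv2.minAreaRect(k))
print(proj(c,[[.4155,.2883,.007],[.5048,.3542,.007]]).round().tolist())
```

```text
t 19.07 pos [0.4147 0.2888 0.1187]
offset [ -0.    1.2 100.7] angular [-0.2 -0.1 -0.5]
((319.4229431152344, 228.46633911132812), (83.20938873291016, 79.30503845214844), 1.7899105548858643)
((357.7827453613281, 60.19309997558594), (93.67530059814453, 93.9244384765625), 48.366458892822266)
[[319.0, 229.0], [354.0, 59.0]]
```

Request:
{"fn": "send_rows", "kwargs": {
  "targets": [
    {"offset": [0,1,50],"angular": [0,0,0],"grip": 0.6},
    {"offset": [0,1,100],"angular": [0,0,0],"grip": 0.6},
    {"offset": [0,1,100],"angular": [0,0,0],"grip": 0.6},
    {"offset": [0,1,100],"angular": [0,0,0],"grip": 0.15},
    {"offset": [0,1,100],"angular": [0,0,0],"grip": 0.15},
    {"offset": [0,1,100],"angular": [0,0,0],"grip": 0.15},
    {"offset": [0,1,100],"angular": [0,0,0],"grip": 0.15},
    {"offset": [0,1,100],"angular": [0,0,0],"grip": 0.15}
  ],
  "grip_force": 20
}}

```text
t: 20.12
tool_pos: [0.4163, 0.2888, 0.0201]
tool_rot: [-0.002, 0.915, 0.403, 0.002]
wrist_force: [0.1, -0.6, 8.5]
gripper_width: 0.0241
grip_force: 19.8
```

Request:
{"fn": "send_rows", "kwargs": {
  "targets": [
    {"offset": [0,0,-60],"angular": [0,0,0],"grip": 0.15},
    {"offset": [0,0,-120],"angular": [0,0,0],"grip": 0.15},
    {"offset": [0,0,-120],"angular": [0,0,0],"grip": 0.15},
    {"offset": [0,0,-120],"angular": [0,0,0],"grip": 0.15}
  ]
}}

```text
t: 20.62
tool_pos: [0.4157, 0.2871, 0.1388]
tool_rot: [-0.001, 0.915, 0.403, 0.0]
wrist_force: [0.0, 0.3, -0.9]
gripper_width: 0.0237
grip_force: 19.8
```

Run:
```python
from h import *
goto(bay(2,.006,.07),RP)
```

```text
t 20.62 pos [0.4157 0.2871 0.1388]
offset [-112.6  159.1   22.3] angular [-14.8  13.5   4.4]
```

Request:
{"fn": "send_rows", "kwargs": {
  "targets": [
    {"offset": [-112,159,10],"angular": [-14.8,13.5,4.4],"grip": 0.15},
    {"offset": [-112,159,22],"angular": [-14.8,13.5,4.4],"grip": 0.15},
    {"offset": [-112,159,22],"angular": [-14.8,13.5,4.4],"grip": 0.15},
    {"offset": [-112,159,22],"angular": [-14.8,13.5,4.4],"grip": 0.15},
    {"offset": [-112,159,22],"angular": [-14.8,13.5,4.4],"grip": 0.15},
    {"offset": [-112,159,22],"angular": [-14.8,13.5,4.4],"grip": 0.15},
    {"offset": [-112,159,22],"angular": [-14.8,13.5,4.4],"grip": 0.15},
    {"offset": [-112,159,22],"angular": [-14.8,13.5,4.4],"grip": 0.15}
  ]
}}

```text
t: 21.62
tool_pos: [0.4855, 0.1103, 0.1602]
tool_rot: [0.064, 0.921, 0.363, 0.122]
wrist_force: [0.1, -0.4, -0.9]
gripper_width: 0.0236
grip_force: 19.9
```

Run:
```python
from h import *
goto(bay(2,.006,.023),RP); print(sensors.sense()["wrist_force"])
s,c=wrist(); save(c,"w6"); pickle.dump(c,open("w6.pkl","wb"))
print(proj(c,[bay(2,0,0),bay(2,-.04,0),bay(2,.0116,0),bay(2,-.04,.01)]).round().tolist())
```

```text
t 21.62 pos [0.4855 0.1103 0.1602]
offset [-34.2 -16.1  82. ] angular [-2.2  3.8  0.2]
[ 0.08878017 -0.39238008 -0.8955679 ]
[[289.0, 283.0], [251.0, 317.0], [301.0, 272.0], [248.0, 325.0]]
```

View pics/w6.png

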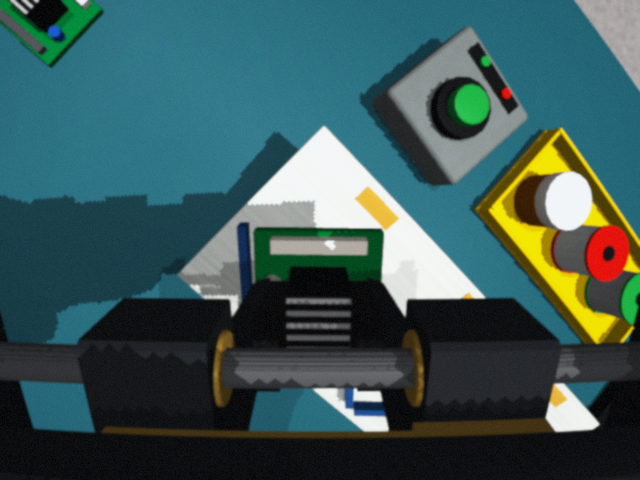

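All three cylinders stand in the bin and the module is held square. I'm moving to just above the bay.

Request:
{"fn": "send_rows", "kwargs": {
  "targets": [
    {"offset": [-34,-16,50],"angular": [-2.2,3.8,0.2],"grip": 0.15},
    {"offset": [-34,-16,65],"angular": [-2.2,3.8,0.2],"grip": 0.15},
    {"offset": [-34,-16,65],"angular": [-2.2,3.8,0.2],"grip": 0.15},
    {"offset": [-34,-16,65],"angular": [-2.2,3.8,0.2],"grip": 0.15},
    {"offset": [-34,-16,65],"angular": [-2.2,3.8,0.2],"grip": 0.15}
  ]
}}

```text
t: 22.3
tool_pos: [0.5047, 0.108, 0.1375]
tool_rot: [0.065, 0.923, 0.361, 0.114]
wrist_force: [-0.2, -0.4, -0.7]
gripper_width: 0.0236
grip_force: 19.9
```

Run:
```python
from h import *
goto(bay(2,.006,.0205),RP); print(sensors.sense()["wrist_force"])
```

```text
t 22.3 pos [0.5047 0.108  0.1375]
offset [-41.3 -25.2  58.1] angular [-2.4  4.7  0. ]
[-0.17118819 -0.41697422 -0.66447022]
```

Run:
```python
from h import *
print(sensors.sense()["joint_positions"].round(3)); print(bay(2,.006,.0205), np.degrees((RP.inv()*q2R(sensors.sense()["tool_rot"])).magnitude()))
```

```text
[-0.467  0.683  0.135  2.229  1.463  0.043 -2.654]
[0.47383001 0.09611271 0.06953047] 5.246970722523045
```

Joint 7 (-2.65) and joint 6 (0.043) are at their limits. I'll back out to the posture that worked for the spools and approach from there.

Run:
```python
from h import *
goto([.60,.03,.20],RV(70))
```

```text
t 22.3 pos [0.5047 0.108  0.1375]
offset [ 25.  131.7 -33. ] angular [ 13.7  -6.6 -27.1]
```

Request:
{"fn": "send_rows", "kwargs": {
  "targets": [
    {"offset": [25,132,-33],"angular": [13.7,-6.6,-27],"grip": 0.15},
    {"offset": [25,132,-33],"angular": [13.7,-6.6,-27],"grip": 0.15},
    {"offset": [25,132,-33],"angular": [13.7,-6.6,-27],"grip": 0.15},
    {"offset": [25,132,-33],"angular": [13.7,-6.6,-27],"grip": 0.15},
    {"offset": [25,132,-33],"angular": [13.7,-6.6,-27],"grip": 0.15},
    {"offset": [25,132,-33],"angular": [13.7,-6.6,-27],"grip": 0.15},
    {"offset": [25,132,-33],"angular": [13.7,-6.6,-27],"grip": 0.15},
    {"offset": [25,132,-33],"angular": [13.7,-6.6,-27],"grip": 0.15}
  ]
}}

```text
t: 23.3
tool_pos: [0.5992, 0.0303, 0.1995]
tool_rot: [0.001, 0.82, 0.573, -0.0]
wrist_force: [-0.8, 0.3, -0.5]
gripper_width: 0.0233
grip_force: 19.9
```

Run:
```python
from h import *
print(sensors.sense()["joint_positions"].round(3)); goto([.60,.03,.20],RV(70))
```

```text
[ 0.266  0.788 -0.722  1.669  0.626  0.93  -1.049]
t 23.3 pos [0.5992 0.0303 0.1995]
offset [-0.   0.8 -0.5] angular [ 0.   0.1 -0.1]
```

```bash
sed -i 's/^RP=.*/RP=Z*Ro.from_euler("y",-20,degrees=True)*RV(135)/' h.py
python3 - <<'E'
from h import *
goto(bay(2,.006,.07),RP)
E
```

```text
t 23.3 pos [0.5992 0.0303 0.1995]
offset [  13.5 -156.5   83.3] angular [-20.5  -4.8 -62.5]
```

Request:
{"fn": "send_rows", "kwargs": {
  "targets": [
    {"offset": [13,-156,40],"angular": [-20.5,-4.8,-62.5],"grip": 0.15},
    {"offset": [13,-156,40],"angular": [-20.5,-4.8,-62.5],"grip": 0.15},
    {"offset": [13,-156,60],"angular": [-20.5,-4.8,-62.5],"grip": 0.15},
    {"offset": [13,-156,60],"angular": [-20.5,-4.8,-62.5],"grip": 0.15},
    {"offset": [13,-156,70],"angular": [-20.5,-4.8,-62.5],"grip": 0.15},
    {"offset": [13,-156,80],"angular": [-20.5,-4.8,-62.5],"grip": 0.15},
    {"offset": [13,-156,80],"angular": [-20.5,-4.8,-62.5],"grip": 0.15},
    {"offset": [13,-156,80],"angular": [-20.5,-4.8,-62.5],"grip": 0.15}
  ]
}}

```text
t: 24.3
tool_pos: [0.456, 0.0958, 0.1199]
tool_rot: [0.16, 0.391, 0.904, 0.064]
wrist_force: [0.6, 0.4, 0.0]
gripper_width: 0.0241
grip_force: 19.9
```

Request:
{"fn": "send_rows", "kwargs": {
  "targets": [
    {"offset": [0,0,0],"angular": [0,0,0],"grip": 0.15},
    {"offset": [0,0,0],"angular": [0,0,0],"grip": 0.15}
  ]
}}

```text
t: 24.55
tool_pos: [0.4586, 0.096, 0.1204]
tool_rot: [0.162, 0.392, 0.903, 0.065]
wrist_force: [-0.9, -0.5, -1.5]
gripper_width: 0.0236
grip_force: 19.9
```

Run:
```python
from h import *
print(sensors.sense()["joint_positions"].round(3)); goto(bay(2,.006,.0215),RP)
```

```text
[-0.068  0.754 -0.556  2.443  2.076  0.608 -1.753]
t 24.55 pos [0.4586 0.096  0.1204]
offset [ 2.6 -1.8 52. ] angular [ 0.1 -0.   0. ]
```

Request:
{"fn": "send_rows", "kwargs": {
  "targets": [
    {"offset": [2.5,-2,40],"angular": [0,0,0],"grip": 0.15},
    {"offset": [2.5,-2,50],"angular": [0,0,0],"grip": 0.15},
    {"offset": [2.5,-2,52],"angular": [0,0,0],"grip": 0.15},
    {"offset": [2.5,-2,52],"angular": [0,0,0],"grip": 0.15}
  ]
}}

```text
t: 25.05
tool_pos: [0.4732, 0.0956, 0.0708]
tool_rot: [0.162, 0.392, 0.903, 0.064]
wrist_force: [0.0, -0.3, -0.7]
gripper_width: 0.0236
grip_force: 19.9
```

Run:
```python
from h import *
print(sensors.sense()["joint_positions"].round(3),sensors.sense()["wrist_force"]); goto(bay(2,.006,.0205),RP)
s,c=wrist(); save(c,"w7"); pickle.dump(c,open("w7.pkl","wb"))
```

```text
[-0.045  0.895 -0.577  2.423  2.18   0.716 -1.814] [ 0.00567107 -0.33938807 -0.72484939]
t 25.05 pos [0.4732 0.0956 0.0708]
offset [0.2 0.5 1.4] angular [ 0.1 -0.   0.1]
```

View pics/w7.png

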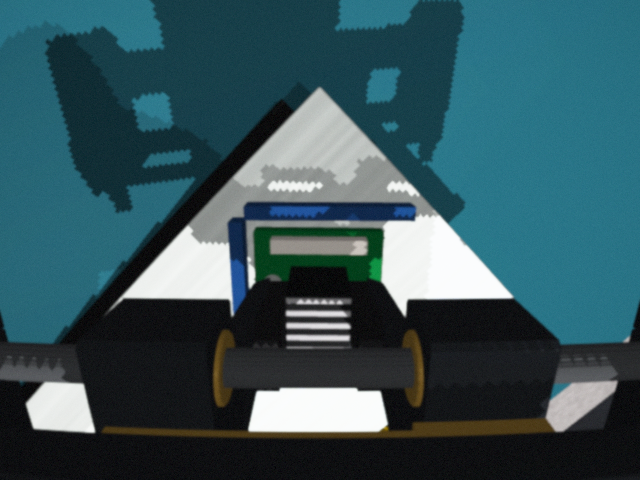

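Board edges lie parallel to both blue fences with a few mm of gap, and there's no contact yet. I'll lower slightly and release.

Request:
{"fn": "send_rows", "kwargs": {
  "targets": [
    {"offset": [0,0.5,1.5],"angular": [0,0,0],"grip": 0.15},
    {"offset": [0,0.5,1.5],"angular": [0,0,0],"grip": 0.15}
  ]
}}

```text
t: 25.35
tool_pos: [0.4744, 0.096, 0.0695]
tool_rot: [0.162, 0.392, 0.903, 0.065]
wrist_force: [-1.5, 0.3, 5.9]
gripper_width: 0.0234
grip_force: 19.9
```

Request:
{"fn": "send_rows", "kwargs": {
  "targets": [
    {"offset": [0,0,0],"angular": [0,0,0],"grip": 0.65},
    {"offset": [0,0,0],"angular": [0,0,0],"grip": 0.65},
    {"offset": [0,0,0],"angular": [0,0,0],"grip": 0.65},
    {"offset": [0,0,0],"angular": [0,0,0],"grip": 0.65},
    {"offset": [0,0,0],"angular": [0,0,0],"grip": 0.65},
    {"offset": [0,0,-40],"angular": [0,0,0],"grip": 0.65},
    {"offset": [0,0,-80],"angular": [0,0,0],"grip": 0.65},
    {"offset": [0,0,-80],"angular": [0,0,0],"grip": 0.65}
  ]
}}

```text
t: 26.35
tool_pos: [0.4469, 0.097, 0.1461]
tool_rot: [0.163, 0.391, 0.903, 0.065]
wrist_force: [1.0, 0.4, -0.0]
gripper_width: 0.0577
grip_force: 0.0
```

Run:
```python
from h import *
print(sensors.sense()["wrist_force"]); goto([.55,.2,.20],RV(91.6))
s,c=wrist(); save(c,"w8"); pickle.dump(c,open("w8.pkl","wb"))
sq=[bay(2,a*.0396*(b==0),0.007)+0 for a,b in[(1,0),(-1,0)]]
print(proj(c,[bay(2,.0396,.007),bay(2,-.0396,.007),st(P,BAYU,.104+.0396,.007),st(P,BAYU,.104-.0396,.007)]).round().tolist())
```

```text
[ 0.9713933   0.43013282 -0.03232247]
t 26.35 pos [0.4469 0.097  0.1461]
offset [ -4.2 154.5 -15.9] angular [18.9  8.4 41.1]
[[353.0, 269.0], [265.0, 184.0], [355.0, 185.0], [267.0, 269.0]]
```

View pics/w8.png

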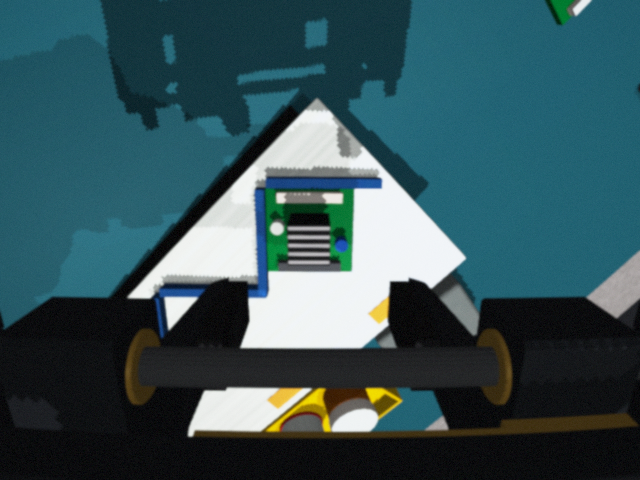

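Module is home against both fences (board at (310,228), touching the fences at left and top). Next is the second module, gripping along y to stay clear of the iron stand.

Run:
```python
from h import *
goto([.5045,.3535,.12],RV(181.6))
```

```text
t 26.4 pos [0.4472 0.0969 0.145 ]
offset [156.4 209.   40.6] angular [  7.4  19.4 -48. ]
```

Request:
{"fn": "send_rows", "kwargs": {
  "targets": [
    {"offset": [156,209,-20],"angular": [7.4,19.4,-48],"grip": 0.6},
    {"offset": [156,209,0],"angular": [7.4,19.4,-48],"grip": 0.6},
    {"offset": [156,209,40],"angular": [7.4,19.4,-48],"grip": 0.6},
    {"offset": [156,209,40],"angular": [7.4,19.4,-48],"grip": 0.6},
    {"offset": [156,209,40],"angular": [7.4,19.4,-48],"grip": 0.6},
    {"offset": [156,209,40],"angular": [7.4,19.4,-48],"grip": 0.6},
    {"offset": [156,209,40],"angular": [7.4,19.4,-48],"grip": 0.6},
    {"offset": [156,209,40],"angular": [7.4,19.4,-48],"grip": 0.6}
  ]
}}

```text
t: 27.4
tool_pos: [0.5045, 0.357, 0.1169]
tool_rot: [-0.003, -0.015, 1.0, 0.002]
wrist_force: [-1.3, 0.7, -0.5]
gripper_width: 0.0528
grip_force: 0.0
```

Request:
{"fn": "send_rows", "kwargs": {
  "targets": [
    {"offset": [0,0,0],"angular": [0,0,0],"grip": 0.6},
    {"offset": [0,0,0],"angular": [0,0,0],"grip": 0.6}
  ]
}}

```text
t: 27.65
tool_pos: [0.5038, 0.3518, 0.1183]
tool_rot: [-0.002, -0.014, 1.0, -0.001]
wrist_force: [-0.5, -0.1, -0.1]
gripper_width: 0.0528
grip_force: 0.0
```

Run:
```python
from h import *
print(sensors.sense()["joint_positions"].round(3)); goto([.5045,.3535,.020],RV(181.6))
s,c=wrist(); save(c,"w9"); pickle.dump(c,open("w9.pkl","wb"))
m=cv2.inRange(cv2.cvtColor(c["image"],cv2.COLOR_RGB2HSV),(55,150,60),(80,255,255))
for k in cv2.findContours(m,cv2.RETR_EXTERNAL,2)[0]:
    if cv2.contourArea(k)>1500:
        r=cv2.minAreaRect(k); x=w(c,cv2.boxPoints(r),[.007]*4); print(r, x.mean(0), [np.degrees(np.arctan2(*(x[i+1]-x[i])[1::-1])).round(1) for i in range(3)])
```

```text
[-0.295  0.928 -0.734  1.677  0.785  0.86   0.227]
t 27.65 pos [0.5038 0.3518 0.1183]
offset [-1.1  1.9 98.3] angular [-0.1 -0.2 -0. ]
((318.5665588378906, 229.9715576171875), (82.24109649658203, 79.15320587158203), 0.8425243496894836) [0.50484205 0.35150423 0.007     ] [np.float64(179.2), np.float64(90.8), np.float64(2.5)]
```

Aligned (y = 0.3515 in the wrist view). I'll descend and grip.

Request:
{"fn": "send_rows", "kwargs": {
  "targets": [
    {"offset": [-1,0,50],"angular": [0,0,0],"grip": 0.6},
    {"offset": [-1,0,98],"angular": [0,0,0],"grip": 0.6},
    {"offset": [-1,0,98],"angular": [0,0,0],"grip": 0.6},
    {"offset": [-1,0,98],"angular": [0,0,0],"grip": 0.15},
    {"offset": [-1,0,98],"angular": [0,0,0],"grip": 0.15},
    {"offset": [-1,0,98],"angular": [0,0,0],"grip": 0.15},
    {"offset": [-1,0,98],"angular": [0,0,0],"grip": 0.15},
    {"offset": [-1,0,98],"angular": [0,0,0],"grip": 0.15}
  ]
}}

```text
t: 28.7
tool_pos: [0.5057, 0.3534, 0.0229]
tool_rot: [-0.0, -0.014, 1.0, 0.0]
wrist_force: [-0.3, -0.8, 6.6]
gripper_width: 0.0237
grip_force: 20.0
```

Run:
```python
from h import *
goto(bay(1,.006,.10),RP); print(sensors.sense()["gripper_width"])
```

```text
t 28.7 pos [0.5057 0.3534 0.0229]
offset [  72.6 -358.4 -121.6] angular [ -7.3 -19.3  48.1]
0.023704628301136524
```

Request:
{"fn": "send_rows", "kwargs": {
  "targets": [
    {"offset": [0,0,-60],"angular": [0,0,0],"grip": 0.15},
    {"offset": [0,0,-120],"angular": [0,0,0],"grip": 0.15},
    {"offset": [72,-358,-150],"angular": [-7.3,-19.3,48],"grip": 0.15},
    {"offset": [72,-358,-150],"angular": [-7.3,-19.3,48],"grip": 0.15},
    {"offset": [72,-358,-150],"angular": [-7.3,-19.3,48],"grip": 0.15},
    {"offset": [72,-358,-150],"angular": [-7.3,-19.3,48],"grip": 0.15},
    {"offset": [72,-358,-150],"angular": [-7.3,-19.3,48],"grip": 0.15},
    {"offset": [72,-358,-150],"angular": [-7.3,-19.3,48],"grip": 0.15}
  ]
}}

```text
t: 29.7
tool_pos: [0.4695, 0.0885, 0.1621]
tool_rot: [0.148, 0.34, 0.928, 0.047]
wrist_force: [0.7, -2.0, -1.6]
gripper_width: 0.0235
grip_force: 20.0
```

Request:
{"fn": "send_rows", "kwargs": {
  "targets": [
    {"offset": [0,0,0],"angular": [0,0,0],"grip": 0.15},
    {"offset": [0,0,0],"angular": [0,0,0],"grip": 0.15}
  ]
}}

```text
t: 29.95
tool_pos: [0.4697, 0.0892, 0.1617]
tool_rot: [0.147, 0.339, 0.928, 0.046]
wrist_force: [0.9, -0.2, -0.6]
gripper_width: 0.0238
grip_force: 20.0
```

Run:
```python
from h import *
print(sensors.sense()["joint_positions"].round(3)); goto(bay(1,.006,.07),RP)
```

```text
[-0.147  0.61  -0.342  2.353  1.814  0.336 -1.313]
t 29.95 pos [0.4697 0.0892 0.1617]
offset [-39.1 -92.4  39.8] angular [-1.6 -1.6  6.9]
```

Request:
{"fn": "send_rows", "kwargs": {
  "targets": [
    {"offset": [-39,-92,0],"angular": [-1.6,-1.6,6.9],"grip": 0.15},
    {"offset": [-39,-92,10],"angular": [-1.6,-1.6,6.9],"grip": 0.15},
    {"offset": [-39,-92,40],"angular": [-1.6,-1.6,6.9],"grip": 0.15},
    {"offset": [-39,-92,40],"angular": [-1.6,-1.6,6.9],"grip": 0.15},
    {"offset": [-39,-92,40],"angular": [-1.6,-1.6,6.9],"grip": 0.15},
    {"offset": [-39,-92,40],"angular": [-1.6,-1.6,6.9],"grip": 0.15},
    {"offset": [-39,-92,40],"angular": [-1.6,-1.6,6.9],"grip": 0.15}
  ]
}}

```text
t: 30.82
tool_pos: [0.4533, -0.0072, 0.1166]
tool_rot: [0.162, 0.392, 0.903, 0.063]
wrist_force: [0.8, 0.1, -0.8]
gripper_width: 0.0241
grip_force: 20.0
```

Run:
```python
from h import *
print(sensors.sense()["joint_positions"].round(3)); goto(bay(1,.006,.026),RP)
```

```text
[ 0.21   0.766 -0.563  2.502  2.28   0.6   -1.69 ]
t 30.82 pos [ 0.4533 -0.0072  0.1166]
offset [ 0.2 -0.1 44.5] angular [-0.   0.1  0. ]
```

Request:
{"fn": "send_rows", "kwargs": {
  "targets": [
    {"offset": [0,0,35],"angular": [0,0,0],"grip": 0.15},
    {"offset": [0,0,44],"angular": [0,0,0],"grip": 0.15},
    {"offset": [0,0,46],"angular": [0,0,0],"grip": 0.15},
    {"offset": [0,0,46],"angular": [0,0,0],"grip": 0.15}
  ]
}}

```text
t: 31.32
tool_pos: [0.4683, -0.0084, 0.073]
tool_rot: [0.162, 0.393, 0.903, 0.063]
wrist_force: [0.0, 0.2, -1.2]
gripper_width: 0.0238
grip_force: 20.0
```

Request:
{"fn": "send_rows", "kwargs": {
  "targets": [
    {"offset": [0,0,2],"angular": [0,0,0],"grip": 0.15},
    {"offset": [0,0,2],"angular": [0,0,0],"grip": 0.15}
  ]
}}

```text
t: 31.58
tool_pos: [0.4691, -0.0085, 0.0718]
tool_rot: [0.162, 0.393, 0.903, 0.063]
wrist_force: [-1.8, -0.4, 8.0]
gripper_width: 0.0235
grip_force: 20.0
```

Run:
```python
from h import *
print(sensors.sense()["wrist_force"].round(1)); goto(bay(1,.006,.020),RP)
```

```text
[-1.8 -0.4  8. ]
t 31.57 pos [ 0.4691 -0.0085  0.0718]
offset [0.3 0.7 3. ] angular [-0.1  0.1  0. ]
```

Contact with the plate (8 N), so I'll release and rise.

Request:
{"fn": "send_rows", "kwargs": {
  "targets": [
    {"offset": [0,0,0],"angular": [0,0,0],"grip": 0.65},
    {"offset": [0,0,0],"angular": [0,0,0],"grip": 0.65},
    {"offset": [0,0,0],"angular": [0,0,0],"grip": 0.65},
    {"offset": [0,0,0],"angular": [0,0,0],"grip": 0.65},
    {"offset": [0,0,0],"angular": [0,0,0],"grip": 0.65},
    {"offset": [0,0,-40],"angular": [0,0,0],"grip": 0.65},
    {"offset": [0,0,-85],"angular": [0,0,0],"grip": 0.65},
    {"offset": [0,0,-85],"angular": [0,0,0],"grip": 0.65}
  ]
}}

```text
t: 32.58
tool_pos: [0.4403, -0.0074, 0.1529]
tool_rot: [0.164, 0.393, 0.903, 0.063]
wrist_force: [0.6, -0.1, -0.9]
gripper_width: 0.0574
grip_force: 0.0
```

Run:
```python
from h import *
goto([.6541,.0848,.12],RV(90)); goto([.6541,.0848,.12],RV(110))
s,c=wrist(); save(c,"w10"); pickle.dump(c,open("w10.pkl","wb"))
```

```text
t 32.58 pos [ 0.4403 -0.0074  0.1529]
offset [-61.1 202.3 103.2] angular [18.9  8.4 42.6]
t 32.58 pos [ 0.4403 -0.0074  0.1529]
offset [-61.1 202.3 103.2] angular [16.9 11.3 22.8]
```

View pics/w10.png

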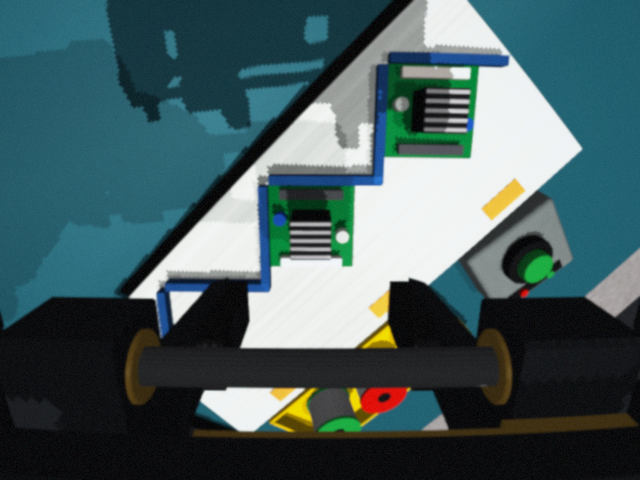

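Both modules are home (boards at (312,225) and (432,110), each against both fences). Next is the button.

Run:
```python
from h import *
goto([.6541,.0848,.16],RV(105))
for n in ("t0","w10"):
    pass
c=capture("top"); hsv=cv2.cvtColor(c["image"],cv2.COLOR_RGB2HSV)
_,_,S,C=cv2.connectedComponentsWithStats(cv2.inRange(hsv,(50,140,40),(80,255,255))); print([(C[i].round(1).tolist(),int(S[i][4])) for i in range(1,len(S)) if 20<S[i][4]<600])
# button from the two wrist views with it well inside
for f,r in(("w6",(430,60,500,135)),("w3",(510,195,562,255))):
    c=pickle.load(open(f+".pkl","rb")); m=cv2.inRange(cv2.cvtColor(c["image"],cv2.COLOR_RGB2HSV),(50,120,90),(80,255,255)); k=np.zeros_like(m); k[r[1]:r[3],r[0]:r[2]]=m[r[1]:r[3],r[0]:r[2]]
    M=cv2.moments(k,True); print(f,M["m00"],w(c,[[M["m10"]/M["m00"],M["m01"]/M["m00"]]],[.057]).round(4))
```

```text
t 32.62 pos [ 0.4408 -0.0074  0.1517]
offset [-70.8 211.9  64.1] angular [17.3 10.6 27.7]
[([275.7, 262.5], 21)]
w6 1226.0 [[0.6594 0.0834 0.057 ]]
w3 706.0 [[0.66   0.0829 0.057 ]]
```

Request:
{"fn": "send_rows", "kwargs": {
  "targets": [
    {"offset": [-71,212,30],"angular": [17.3,10.6,27.7],"grip": 0},
    {"offset": [-71,212,64],"angular": [17.3,10.6,27.7],"grip": 0},
    {"offset": [-71,212,64],"angular": [17.3,10.6,27.7],"grip": 0},
    {"offset": [-71,212,64],"angular": [17.3,10.6,27.7],"grip": 0},
    {"offset": [-71,212,64],"angular": [17.3,10.6,27.7],"grip": 0},
    {"offset": [-71,212,64],"angular": [17.3,10.6,27.7],"grip": 0},
    {"offset": [-71,212,64],"angular": [17.3,10.6,27.7],"grip": 0},
    {"offset": [-71,212,64],"angular": [17.3,10.6,27.7],"grip": 0}
  ]
}}

```text
t: 33.67
tool_pos: [0.656, 0.0864, 0.156]
tool_rot: [-0.003, 0.61, 0.793, 0.0]
wrist_force: [-0.8, -0.6, -0.7]
gripper_width: 0.0003
grip_force: 0.0
```

Request:
{"fn": "send_rows", "kwargs": {
  "targets": [
    {"offset": [0,0,0],"angular": [0,0,0],"grip": 0},
    {"offset": [0,0,0],"angular": [0,0,0],"grip": 0}
  ]
}}

```text
t: 33.92
tool_pos: [0.652, 0.0836, 0.1565]
tool_rot: [-0.003, 0.609, 0.793, -0.002]
wrist_force: [0.0, 0.8, -0.6]
gripper_width: 0.0002
grip_force: 0.0
```

Run:
```python
from h import *
goto([.6575,.084,.066],RV(105))
```

```text
t 33.92 pos [0.652  0.0836 0.1565]
offset [-1.1  6.  90.4] angular [-0.4 -0.1 -0. ]
```

Request:
{"fn": "send_rows", "kwargs": {
  "targets": [
    {"offset": [-1,5,60],"angular": [0,0,0],"grip": 0},
    {"offset": [-1,5,90],"angular": [0,0,0],"grip": 0},
    {"offset": [-1,5,96],"angular": [0,0,0],"grip": 0},
    {"offset": [-1,5,100],"angular": [0,0,0],"grip": 0},
    {"offset": [-1,5,103],"angular": [0,0,0],"grip": 0},
    {"offset": [-1,5,103],"angular": [0,0,0],"grip": 0}
  ]
}}

```text
t: 34.67
tool_pos: [0.6588, 0.0849, 0.0566]
tool_rot: [-0.001, 0.609, 0.793, -0.0]
wrist_force: [-2.3, -2.0, 5.1]
gripper_width: 0.0001
grip_force: 2.4
```

Request:
{"fn": "send_rows", "kwargs": {
  "targets": [
    {"offset": [0,0,3],"angular": [0,0,0],"grip": 0},
    {"offset": [0,0,6],"angular": [0,0,0],"grip": 0},
    {"offset": [0,0,6],"angular": [0,0,0],"grip": 0},
    {"offset": [0,0,6],"angular": [0,0,0],"grip": 0}
  ]
}}

```text
t: 35.17
tool_pos: [0.6591, 0.085, 0.0559]
tool_rot: [0.0, 0.609, 0.793, -0.0]
wrist_force: [-12.6, -6.0, 39.1]
gripper_width: 0.0001
grip_force: 19.7
```

Run:
```python
from h import *
s,c=wrist(); save(c,"w11"); pickle.dump(c,open("w11.pkl","wb"))
t=capture("scene"); p=proj(t,[[.6575,.084,.058]])[0].astype(int); print(p,s["wrist_force"],s["ft_torque"],s["tool_pos"])
a=cv2.resize(t["image"][p[1]-40:p[1]+20,p[0]-40:p[0]+40],(640,480),interpolation=cv2.INTER_CUBIC)
cv2.imwrite("pics/s11.png",a[:,:,::-1])
```

```text
[355 245] [-12.61959698  -6.04899395  39.06314722] [-1.1778624   2.91119059  0.02793201] [0.65907219 0.08501811 0.05591839]
```

View pics/w11.png

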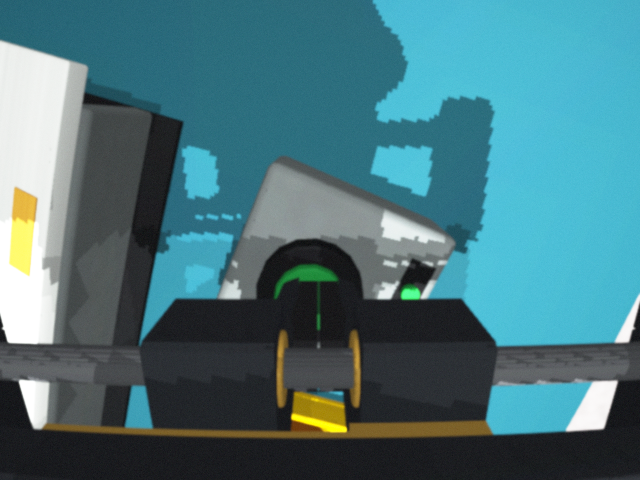

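Request:
{"fn": "send_rows", "kwargs": {
  "targets": [
    {"offset": [0,0,-30],"angular": [0,0,0],"grip": 0},
    {"offset": [-25,0,-60],"angular": [0,0,0],"grip": 0},
    {"offset": [-25,0,-60],"angular": [0,0,0],"grip": 0},
    {"offset": [-25,0,-60],"angular": [0,0,0],"grip": 0}
  ]
}}

```text
t: 35.78
tool_pos: [0.6649, 0.0618, 0.109]
tool_rot: [-0.002, 0.609, 0.793, 0.0]
wrist_force: [0.1, 0.5, -1.2]
gripper_width: 0.0003
grip_force: 0.0
```

Run:
```python
from h import *
s,c=wrist(); pickle.dump(c,open("w12.pkl","wb"))
print(proj(c,[s["tool_pos"],[.6575,.084,.058]]).round(), s["tool_pos"])
hsv=cv2.cvtColor(c["image"],cv2.COLOR_RGB2HSV); m=cv2.inRange(hsv,(50,120,60),(80,255,255))
for k in cv2.findContours(m,cv2.RETR_EXTERNAL,2)[0]:
    if cv2.contourArea(k)>300: print(cv2.fitEllipse(k),w(c,[cv2.fitEllipse(k)[0]],[.058]).round(4),cv2.boundingRect(k))
im=c["image"][150:420,160:480]; cv2.imwrite("pics/w12.png",cv2.resize(im,None,fx=2.2,fy=2.2)[:,:,::-1])
```

```text
[[318. 300.]
 [315. 216.]] [0.66491236 0.06176223 0.10900531]
((311.53424072265625, 215.18325805664062), (54.954193115234375, 55.711673736572266), 58.17551803588867) [[0.6555 0.0839 0.058 ]] (283, 187, 58, 57)
((9.182084083557129, 108.84110260009766), (27.864418029785156, 84.22554779052734), 175.15103149414062) [[0.4924 0.098  0.058 ]] (0, 56, 28, 99)
```

View pics/w12.png

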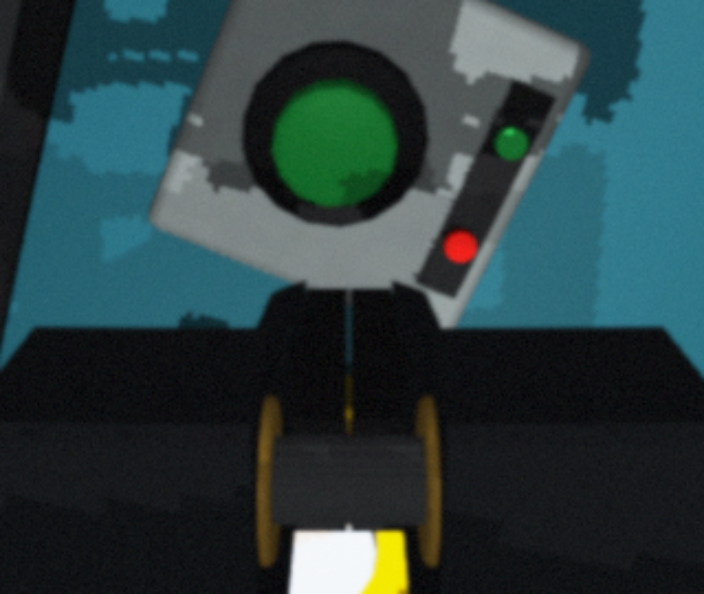

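Run:
```python
from h import *
goto([.6555,.0839,.0605],RV(105))
```

```text
t 35.83 pos [0.6644 0.0622 0.1085]
offset [23.2 -2.9 48.1] angular [-0.2 -0.2  0. ]
```

Request:
{"fn": "send_rows", "kwargs": {
  "targets": [
    {"offset": [23,-3,0],"angular": [0,0,0],"grip": 0},
    {"offset": [23,-3,40],"angular": [0,0,0],"grip": 0},
    {"offset": [23,-3,45],"angular": [0,0,0],"grip": 0},
    {"offset": [23,-3,45],"angular": [0,0,0],"grip": 0},
    {"offset": [23,-3,45],"angular": [0,0,0],"grip": 0}
  ]
}}

```text
t: 36.45
tool_pos: [0.6571, 0.0826, 0.0654]
tool_rot: [-0.001, 0.609, 0.793, 0.001]
wrist_force: [0.3, 0.4, -0.4]
gripper_width: 0.0004
grip_force: 0.0
```

Request:
{"fn": "send_rows", "kwargs": {
  "targets": [
    {"offset": [0,0,2],"angular": [0,0,0],"grip": 0},
    {"offset": [0,0,2],"angular": [0,0,0],"grip": 0}
  ]
}}

```text
t: 36.7
tool_pos: [0.6565, 0.0823, 0.0628]
tool_rot: [-0.001, 0.609, 0.793, 0.0]
wrist_force: [-0.3, -0.3, -0.2]
gripper_width: 0.0001
grip_force: 0.0
```

Request:
{"fn": "send_rows", "kwargs": {
  "targets": [
    {"offset": [0,0,2],"angular": [0,0,0],"grip": 0},
    {"offset": [0,0,2],"angular": [0,0,0],"grip": 0}
  ]
}}

```text
t: 36.95
tool_pos: [0.6565, 0.0824, 0.0607]
tool_rot: [-0.001, 0.609, 0.793, 0.0]
wrist_force: [-0.1, 0.0, 2.9]
gripper_width: 0.0003
grip_force: 1.2
```

Request:
{"fn": "send_rows", "kwargs": {
  "targets": [
    {"offset": [0,0,2],"angular": [0,0,0],"grip": 0},
    {"offset": [0,0,2],"angular": [0,0,0],"grip": 0}
  ]
}}

```text
t: 37.2
tool_pos: [0.6565, 0.0824, 0.0586]
tool_rot: [-0.001, 0.609, 0.793, -0.0]
wrist_force: [-0.4, -1.6, 3.8]
gripper_width: 0.0007
grip_force: 1.8
```

Contact starts at a reading of about 0.062, so TCP z reads about 4 mm high and the earlier press had bottomed out. I'll repeat the full press on centre, then release.

Request:
{"fn": "send_rows", "kwargs": {
  "targets": [
    {"offset": [0,0,3],"angular": [0,0,0],"grip": 0},
    {"offset": [0,0,6],"angular": [0,0,0],"grip": 0},
    {"offset": [0,0,6],"angular": [0,0,0],"grip": 0}
  ]
}}

```text
t: 37.58
tool_pos: [0.6566, 0.0824, 0.0562]
tool_rot: [-0.0, 0.609, 0.793, -0.0]
wrist_force: [-7.6, -3.7, 27.0]
gripper_width: 0.0003
grip_force: 13.6
```

Request:
{"fn": "send_rows", "kwargs": {
  "targets": [
    {"offset": [0,0,-20],"angular": [0,0,0],"grip": 0},
    {"offset": [0,0,-80],"angular": [0,0,0],"grip": 0.6},
    {"offset": [0,0,-120],"angular": [0,0,0],"grip": 0.6},
    {"offset": [0,0,-120],"angular": [0,0,0],"grip": 0.6},
    {"offset": [0,0,-120],"angular": [0,0,0],"grip": 0.6}
  ]
}}

```text
t: 38.2
tool_pos: [0.6556, 0.0821, 0.1713]
tool_rot: [-0.002, 0.609, 0.793, -0.001]
wrist_force: [-0.7, -0.3, -0.0]
gripper_width: 0.0386
grip_force: 0.0
```

Run:
```python
from h import *
goto(bay(1,0,.10),RP); goto(bay(2,0,.10),RP)
c=capture("top"); pickle.dump(c,open("t3.pkl","wb"))
hsv=cv2.cvtColor(c["image"],cv2.COLOR_RGB2HSV)
_,_,S,C=cv2.connectedComponentsWithStats(cv2.inRange(hsv,(50,120,40),(80,255,255))); print([(C[i].round(1).tolist(),int(S[i][4])) for i in range(1,len(S)) if 20<S[i][4]<600], proj(c,[bay(1,0,.007),bay(2,0,.007)]).round(1))
```

```text
t 38.2 pos [0.6556 0.0821 0.1713]
offset [ -29.4 -233.6   30. ] angular [-17.5 -10.6 -27.7]
t 38.2 pos [0.6556 0.0821 0.1713]
offset [  70.1 -203.2   30.1] angular [-17.5 -10.6 -27.7]
[([362.2, 201.0], 127), ([286.2, 263.2], 57), ([275.3, 262.7], 27), ([307.1, 265.0], 27)] [[314.6 266.9]
 [282.2 264.9]]
```

Request:
{"fn": "send_rows", "kwargs": {
  "targets": [
    {"offset": [-29,-233,0],"angular": [-17.5,-10.6,-27.7],"grip": 0.65},
    {"offset": [-29,-233,0],"angular": [-17.5,-10.6,-27.7],"grip": 0.65},
    {"offset": [-29,-233,20],"angular": [-17.5,-10.6,-27.7],"grip": 0.65},
    {"offset": [-29,-233,30],"angular": [-17.5,-10.6,-27.7],"grip": 0.65},
    {"offset": [-29,-233,30],"angular": [-17.5,-10.6,-27.7],"grip": 0.65},
    {"offset": [-29,-233,30],"angular": [-17.5,-10.6,-27.7],"grip": 0.65},
    {"offset": [-29,-233,30],"angular": [-17.5,-10.6,-27.7],"grip": 0.65},
    {"offset": [-29,-233,30],"angular": [-17.5,-10.6,-27.7],"grip": 0.65}
  ]
}}

```text
t: 39.25
tool_pos: [0.4356, -0.0065, 0.1412]
tool_rot: [0.159, 0.393, 0.904, 0.063]
wrist_force: [-0.3, 0.0, -0.4]
gripper_width: 0.0571
grip_force: 0.0
```

Request:
{"fn": "send_rows", "kwargs": {
  "targets": [
    {"offset": [0,0,0],"angular": [0,0,0],"grip": 0.65},
    {"offset": [0,0,0],"angular": [0,0,0],"grip": 0.65}
  ]
}}

```text
t: 39.5
tool_pos: [0.4403, -0.0054, 0.1429]
tool_rot: [0.163, 0.393, 0.903, 0.064]
wrist_force: [0.6, -2.2, -0.2]
gripper_width: 0.057
grip_force: 0.0
```

Run:
```python
from h import *
goto(bay(1,0,.023),RP)
s,c=wrist(); pickle.dump(c,open("w13.pkl","wb"))
m=cv2.inRange(cv2.cvtColor(c["image"],cv2.COLOR_RGB2HSV),(55,140,50),(80,255,255))
for k in cv2.findContours(m,cv2.RETR_EXTERNAL,2)[0]:
    if cv2.contourArea(k)>1500: print(cv2.minAreaRect(k))
print(proj(c,[bay(1,0,.007),bay(2,0,.007)]).round(1).tolist())
```

```text
t 39.5 pos [ 0.4403 -0.0054  0.1429]
offset [ 1.3 -3.2 76.7] angular [ 0.1  0.2 -0.1]
((311.5, 235.5), (81.0, 87.0), 90.0)
((436.39300537109375, 116.58636474609375), (92.69005584716797, 95.61412811279297), 1.7098139524459839)
[[313.1, 234.5], [436.9, 114.9]]
```

Request:
{"fn": "send_rows", "kwargs": {
  "targets": [
    {"offset": [1,-3,40],"angular": [0,0,0],"grip": 0.65},
    {"offset": [1,-3,76],"angular": [0,0,0],"grip": 0.65},
    {"offset": [1,-3,76],"angular": [0,0,0],"grip": 0.65},
    {"offset": [1,-3,76],"angular": [0,0,0],"grip": 0.15},
    {"offset": [1,-3,76],"angular": [0,0,0],"grip": 0.15},
    {"offset": [1,-3,76],"angular": [0,0,0],"grip": 0.15},
    {"offset": [1,-3,76],"angular": [0,0,0],"grip": 0.15},
    {"offset": [1,-3,76],"angular": [0,0,0],"grip": 0.15}
  ]
}}

```text
t: 40.55
tool_pos: [0.4627, -0.008, 0.0715]
tool_rot: [0.164, 0.393, 0.903, 0.064]
wrist_force: [-0.7, 0.3, 7.7]
gripper_width: 0.0238
grip_force: 20.0
```

Request:
{"fn": "send_rows", "kwargs": {
  "targets": [
    {"offset": [0,0,0],"angular": [0,0,0],"grip": 0.15},
    {"offset": [0,0,-60],"angular": [0,0,0],"grip": 0.15},
    {"offset": [0,0,-90],"angular": [0,0,0],"grip": 0.15},
    {"offset": [0,0,-90],"angular": [0,0,0],"grip": 0.15}
  ]
}}

```text
t: 41.05
tool_pos: [0.4313, -0.0072, 0.1567]
tool_rot: [0.164, 0.393, 0.903, 0.064]
wrist_force: [0.2, -0.2, -0.6]
gripper_width: 0.0241
grip_force: 19.9
```

Run:
```python
from h import *
goto([.57,-.31,.13],RV(88))
```

```text
t 41.05 pos [ 0.4313 -0.0072  0.1567]
offset [-302.9 -118.1   77.1] angular [19.2  8.  44.5]
```

Request:
{"fn": "send_rows", "kwargs": {
  "targets": [
    {"offset": [-303,-118,60],"angular": [19.2,8,44.5],"grip": 0.15},
    {"offset": [-303,-118,60],"angular": [19.2,8,44.5],"grip": 0.15},
    {"offset": [-303,-118,60],"angular": [19.2,8,44.5],"grip": 0.15},
    {"offset": [-303,-118,60],"angular": [19.2,8,44.5],"grip": 0.15},
    {"offset": [-303,-118,60],"angular": [19.2,8,44.5],"grip": 0.15},
    {"offset": [-303,-118,60],"angular": [19.2,8,44.5],"grip": 0.15},
    {"offset": [-303,-118,60],"angular": [19.2,8,44.5],"grip": 0.15},
    {"offset": [-303,-118,60],"angular": [19.2,8,44.5],"grip": 0.15}
  ]
}}

```text
t: 42.05
tool_pos: [0.5634, -0.3157, 0.1407]
tool_rot: [-0.001, 0.723, 0.691, -0.002]
wrist_force: [-1.0, 0.4, -2.1]
gripper_width: 0.0237
grip_force: 19.9
```

Request:
{"fn": "send_rows", "kwargs": {
  "targets": [
    {"offset": [0,0,0],"angular": [0,0,0],"grip": 0.15},
    {"offset": [0,0,0],"angular": [0,0,0],"grip": 0.15}
  ]
}}

```text
t: 42.3
tool_pos: [0.5634, -0.3073, 0.1431]
tool_rot: [-0.002, 0.718, 0.696, -0.001]
wrist_force: [0.0, 0.0, -1.2]
gripper_width: 0.0239
grip_force: 19.9
```

Run:
```python
from h import *
goto([.57,-.31,.028],RV(88))
```

```text
t 42.3 pos [ 0.5634 -0.3073  0.1431]
offset [ -2.8   7.2 115. ] angular [-0.3 -0.1  0.2]
```

Request:
{"fn": "send_rows", "kwargs": {
  "targets": [
    {"offset": [-3,7,50],"angular": [0,0,0],"grip": 0.15},
    {"offset": [-3,7,100],"angular": [0,0,0],"grip": 0.15},
    {"offset": [-3,7,112],"angular": [0,0,0],"grip": 0.15},
    {"offset": [-3,7,112],"angular": [0,0,0],"grip": 0.15},
    {"offset": [-3,7,112],"angular": [0,0,0],"grip": 0.15}
  ]
}}

```text
t: 42.92
tool_pos: [0.5721, -0.3125, 0.0335]
tool_rot: [0.0, 0.719, 0.695, 0.0]
wrist_force: [-0.6, -0.3, -1.4]
gripper_width: 0.0236
grip_force: 20.0
```

Request:
{"fn": "send_rows", "kwargs": {
  "targets": [
    {"offset": [0,0,3],"angular": [0,0,0],"grip": 0.15},
    {"offset": [0,0,3],"angular": [0,0,0],"grip": 0.15}
  ]
}}

```text
t: 43.18
tool_pos: [0.5708, -0.3128, 0.0291]
tool_rot: [-0.001, 0.719, 0.695, -0.001]
wrist_force: [0.4, -0.2, -1.3]
gripper_width: 0.0238
grip_force: 20.0
```

Request:
{"fn": "send_rows", "kwargs": {
  "targets": [
    {"offset": [0,1,1.5],"angular": [0,0,0],"grip": 0.15},
    {"offset": [0,1,2.5],"angular": [0,0,0],"grip": 0.15},
    {"offset": [0,1,2.5],"angular": [0,0,0],"grip": 0.65},
    {"offset": [0,1,2.5],"angular": [0,0,0],"grip": 0.65},
    {"offset": [0,1,2.5],"angular": [0,0,0],"grip": 0.65},
    {"offset": [0,1,2.5],"angular": [0,0,0],"grip": 0.65},
    {"offset": [0,1,-60],"angular": [0,0,0],"grip": 0.65},
    {"offset": [0,1,-120],"angular": [0,0,0],"grip": 0.65}
  ]
}}

```text
t: 44.18
tool_pos: [0.5716, -0.3125, 0.1492]
tool_rot: [-0.002, 0.719, 0.695, -0.001]
wrist_force: [1.3, -0.8, 1.1]
gripper_width: 0.0574
grip_force: 0.0
```

Request:
{"fn": "send_rows", "kwargs": {
  "targets": [
    {"offset": [0,0,-15],"angular": [0,0,0],"grip": 0.65},
    {"offset": [0,0,-15],"angular": [0,0,0],"grip": 0.65}
  ]
}}

```text
t: 44.42
tool_pos: [0.5723, -0.3131, 0.1642]
tool_rot: [-0.0, 0.72, 0.694, -0.0]
wrist_force: [0.1, -0.5, -0.3]
gripper_width: 0.0571
grip_force: 0.0
```

Run:
```python
from h import *
goto(bay(2,0,.11),RP)
s,c=wrist(); save(c,"w14"); pickle.dump(c,open("w14.pkl","wb"))
```

```text
t 44.42 pos [ 0.5723 -0.3131  0.1642]
offset [ 405.4 -149.1   12.8] angular [-19.   -7.9 -44.6]
```

View pics/w14.png

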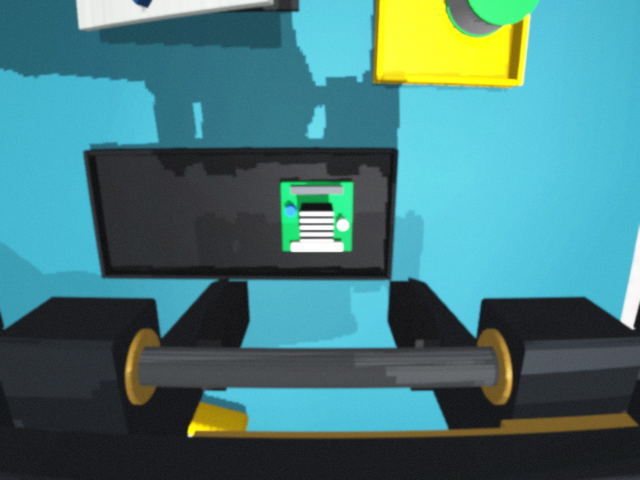

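The first module lies flat in the tray (board at (316,216)). Now the second.

Request:
{"fn": "send_rows", "kwargs": {
  "targets": [
    {"offset": [405,-149,-10],"angular": [-19,-7.9,-44.6],"grip": 0.65},
    {"offset": [405,-149,-10],"angular": [-19,-7.9,-44.6],"grip": 0.65},
    {"offset": [405,-149,-10],"angular": [-19,-7.9,-44.6],"grip": 0.65},
    {"offset": [405,-149,-10],"angular": [-19,-7.9,-44.6],"grip": 0.65},
    {"offset": [405,-149,-10],"angular": [-19,-7.9,-44.6],"grip": 0.65},
    {"offset": [405,-149,-10],"angular": [-19,-7.9,-44.6],"grip": 0.65},
    {"offset": [405,-149,-10],"angular": [-19,-7.9,-44.6],"grip": 0.65},
    {"offset": [405,-149,-10],"angular": [-19,-7.9,-44.6],"grip": 0.65}
  ]
}}

```text
t: 45.48
tool_pos: [0.445, 0.0679, 0.1716]
tool_rot: [0.159, 0.393, 0.904, 0.062]
wrist_force: [0.6, 1.0, 0.0]
gripper_width: 0.0572
grip_force: 0.0
```

Request:
{"fn": "send_rows", "kwargs": {
  "targets": [
    {"offset": [0,0,0],"angular": [0,0,0],"grip": 0.65},
    {"offset": [0,0,0],"angular": [0,0,0],"grip": 0.65}
  ]
}}

```text
t: 45.72
tool_pos: [0.4464, 0.0668, 0.1721]
tool_rot: [0.16, 0.392, 0.904, 0.062]
wrist_force: [-0.2, -0.7, 0.2]
gripper_width: 0.0571
grip_force: 0.0
```

Run:
```python
from h import *
goto(bay(2,0,.10),RP)
```

```text
t 45.73 pos [0.4464 0.0668 0.1721]
offset [32.8 10.  26. ] angular [-0.2 -0.1  0. ]
```

Request:
{"fn": "send_rows", "kwargs": {
  "targets": [
    {"offset": [33,10,26],"angular": [0,0,0],"grip": 0.65},
    {"offset": [33,10,26],"angular": [0,0,0],"grip": 0.65},
    {"offset": [33,10,26],"angular": [0,0,0],"grip": 0.65},
    {"offset": [33,10,26],"angular": [0,0,0],"grip": 0.65}
  ]
}}

```text
t: 46.22
tool_pos: [0.4422, 0.0965, 0.1439]
tool_rot: [0.162, 0.393, 0.903, 0.063]
wrist_force: [0.0, -0.3, -0.6]
gripper_width: 0.0571
grip_force: 0.0
```

Run:
```python
from h import *
goto(bay(2,0,.023),RP)
s,c=wrist(); pickle.dump(c,open("w15.pkl","wb"))
m=cv2.inRange(cv2.cvtColor(c["image"],cv2.COLOR_RGB2HSV),(55,140,50),(80,255,255))
for k in cv2.findContours(m,cv2.RETR_EXTERNAL,2)[0]:
    if cv2.contourArea(k)>1500: print(cv2.minAreaRect(k))
print(proj(c,[bay(2,0,.007)]).round(1).tolist())
```

```text
t 46.23 pos [0.4422 0.0965 0.1439]
offset [ 1.8 -0.6 78.2] angular [-0.1  0.  -0.1]
((316.5, 234.5), (81.0, 87.0), 90.0)
[[317.3, 233.2]]
```

Request:
{"fn": "send_rows", "kwargs": {
  "targets": [
    {"offset": [1,-1,40],"angular": [0,0,0],"grip": 0.65},
    {"offset": [1,-1,77],"angular": [0,0,0],"grip": 0.65},
    {"offset": [1,-1,77],"angular": [0,0,0],"grip": 0.65},
    {"offset": [1,-1,77],"angular": [0,0,0],"grip": 0.15},
    {"offset": [1,-1,77],"angular": [0,0,0],"grip": 0.15},
    {"offset": [1,-1,77],"angular": [0,0,0],"grip": 0.15},
    {"offset": [1,-1,77],"angular": [0,0,0],"grip": 0.15},
    {"offset": [1,-1,77],"angular": [0,0,0],"grip": 0.15}
  ]
}}

```text
t: 47.28
tool_pos: [0.4669, 0.0975, 0.0714]
tool_rot: [0.162, 0.392, 0.903, 0.064]
wrist_force: [-2.5, -0.9, 7.9]
gripper_width: 0.0238
grip_force: 20.0
```

Request:
{"fn": "send_rows", "kwargs": {
  "targets": [
    {"offset": [0,0,0],"angular": [0,0,0],"grip": 0.15},
    {"offset": [0,0,-60],"angular": [0,0,0],"grip": 0.15},
    {"offset": [0,0,-90],"angular": [0,0,0],"grip": 0.15},
    {"offset": [0,0,-90],"angular": [0,0,0],"grip": 0.15}
  ]
}}

```text
t: 47.78
tool_pos: [0.4363, 0.0987, 0.1569]
tool_rot: [0.162, 0.392, 0.903, 0.064]
wrist_force: [0.4, -0.7, -1.6]
gripper_width: 0.0239
grip_force: 19.8
```

Run:
```python
from h import *
goto([.447,-.307,.14],RV(88))
```

```text
t 47.77 pos [0.4363 0.0987 0.1569]
offset [-298.4 -274.6   24. ] angular [19.1  7.9 44.6]
```

Request:
{"fn": "send_rows", "kwargs": {
  "targets": [
    {"offset": [-298,-275,15],"angular": [19.1,7.9,44.6],"grip": 0.15},
    {"offset": [-298,-275,15],"angular": [19.1,7.9,44.6],"grip": 0.15},
    {"offset": [-298,-275,15],"angular": [19.1,7.9,44.6],"grip": 0.15},
    {"offset": [-298,-275,15],"angular": [19.1,7.9,44.6],"grip": 0.15},
    {"offset": [-298,-275,15],"angular": [19.1,7.9,44.6],"grip": 0.15},
    {"offset": [-298,-275,15],"angular": [19.1,7.9,44.6],"grip": 0.15},
    {"offset": [-298,-275,15],"angular": [19.1,7.9,44.6],"grip": 0.15},
    {"offset": [-298,-275,15],"angular": [19.1,7.9,44.6],"grip": 0.15}
  ]
}}

```text
t: 48.78
tool_pos: [0.4398, -0.3139, 0.144]
tool_rot: [-0.002, 0.724, 0.69, -0.004]
wrist_force: [0.0, 1.0, -0.9]
gripper_width: 0.0243
grip_force: 19.8
```

Request:
{"fn": "send_rows", "kwargs": {
  "targets": [
    {"offset": [0,0,0],"angular": [0,0,0],"grip": 0.15},
    {"offset": [0,0,0],"angular": [0,0,0],"grip": 0.15}
  ]
}}

```text
t: 49.02
tool_pos: [0.4428, -0.305, 0.1461]
tool_rot: [-0.002, 0.718, 0.696, -0.001]
wrist_force: [0.8, 0.8, -0.2]
gripper_width: 0.0241
grip_force: 19.8
```

Run:
```python
from h import *
goto([.447,-.307,.08],RV(88))
```

```text
t 49.02 pos [ 0.4428 -0.305   0.1461]
offset [-2.   4.6 66. ] angular [-0.3 -0.1  0.2]
```

Request:
{"fn": "send_rows", "kwargs": {
  "targets": [
    {"offset": [-2,4,50],"angular": [0,0,0],"grip": 0.15},
    {"offset": [-2,4,100],"angular": [0,0,0],"grip": 0.15},
    {"offset": [-2,4,115],"angular": [0,0,0],"grip": 0.15},
    {"offset": [-2,4,117],"angular": [0,0,0],"grip": 0.15},
    {"offset": [-2,4,117],"angular": [0,0,0],"grip": 0.15}
  ]
}}

```text
t: 49.65
tool_pos: [0.447, -0.3091, 0.0308]
tool_rot: [-0.001, 0.719, 0.695, -0.001]
wrist_force: [-0.5, -0.7, -0.3]
gripper_width: 0.0238
grip_force: 20.0
```

Request:
{"fn": "send_rows", "kwargs": {
  "targets": [
    {"offset": [0,0,2],"angular": [0,0,0],"grip": 0.15},
    {"offset": [0,0,2.5],"angular": [0,0,0],"grip": 0.15},
    {"offset": [0,0,2.5],"angular": [0,0,0],"grip": 0.65},
    {"offset": [0,0,2.5],"angular": [0,0,0],"grip": 0.65},
    {"offset": [0,0,2.5],"angular": [0,0,0],"grip": 0.65},
    {"offset": [0,0,2.5],"angular": [0,0,0],"grip": 0.65},
    {"offset": [0,0,-60],"angular": [0,0,0],"grip": 0.65},
    {"offset": [0,0,-120],"angular": [0,0,0],"grip": 0.65}
  ]
}}

```text
t: 50.65
tool_pos: [0.4461, -0.3088, 0.1503]
tool_rot: [-0.003, 0.719, 0.695, -0.001]
wrist_force: [-0.5, -1.1, -0.2]
gripper_width: 0.0573
grip_force: 0.0
```

Request:
{"fn": "send_rows", "kwargs": {
  "targets": [
    {"offset": [0,0,-30],"angular": [0,0,0],"grip": 0.65},
    {"offset": [0,0,-30],"angular": [0,0,0],"grip": 0.65},
    {"offset": [0,0,-30],"angular": [0,0,0],"grip": 0.65}
  ]
}}

```text
t: 51.02
tool_pos: [0.4458, -0.3092, 0.1784]
tool_rot: [-0.002, 0.72, 0.694, -0.002]
wrist_force: [0.0, -0.4, 0.0]
gripper_width: 0.0572
grip_force: 0.0
```

Run:
```python
from h import *
s,c=wrist(); print(s["gripper_width"],s["tool_pos"])
hsv=cv2.cvtColor(c["image"],cv2.COLOR_RGB2HSV); m=cv2.inRange(hsv,(50,140,50),(80,255,255))
for k in cv2.findContours(m,cv2.RETR_EXTERNAL,2)[0]:
    if cv2.contourArea(k)>500: r=cv2.minAreaRect(k); x=w(c,cv2.boxPoints(r),[.011]*4); print(r,x.mean(0).round(3),np.linalg.norm(np.diff(x,axis=0),axis=1).round(3))
print("tray corners px",proj(c,[[.63,-.26,.016],[.627,-.364,.016],[.389,-.357,.016],[.393,-.25,.016]]).round().tolist())
t=capture("scene"); hsv=cv2.cvtColor(t["image"],cv2.COLOR_RGB2HSV)
p=proj(t,[np.r_[bn(d,.046)] for d in(-.066,0,.067)]).round().astype(int); print([t["image"][v,u].tolist() for u,v in p])
```

```text
0.057240403141001726 [ 0.44581627 -0.30922816  0.17844293]
((321.0, 213.5), (67.0, 70.0), 90.0) [ 0.448 -0.312  0.011] [0.056 0.056 0.059]
((470.0369873046875, 212.00135803222656), (71.87664031982422, 68.54559326171875), 2.12109637260437) [ 0.571 -0.315  0.011] [0.058 0.06  0.059]
tray corners px [[549.0, 145.0], [532.0, 268.0], [253.0, 270.0], [248.0, 140.0]]
[[238, 212, 0], [39, 59, 50], [232, 234, 234]]
```

Run:
```python
from h import *
t=capture("scene"); hsv=cv2.cvtColor(t["image"],cv2.COLOR_RGB2HSV)
print("bin px",proj(t,[bn(0,.02)+BY.apply([a*.0525,b*.1075,0]) for a,b in((1,1),(1,-1),(-1,-1),(-1,1))]).round().tolist())
for n,l,h in(("red",(0,140,60),(8,255,255)),("green",(45,100,40),(80,255,255)),("white",(0,0,170),(180,40,255))):
    _,_,S,C=cv2.connectedComponentsWithStats(cv2.inRange(hsv,l,h))
    print(n,[(w(t,[C[i]],[.042])[0,:2].round(3).tolist(),int(S[i][4])) for i in range(1,len(S)) if 15<S[i][4]<1500 and .3<w(t,[C[i]],[.042])[0,0]<.8 and abs(w(t,[C[i]],[.042])[0,1])<.4])
```

```text
bin px [[363.0, 284.0], [322.0, 343.0], [290.0, 323.0], [332.0, 267.0]]
red [([0.672, -0.107], 211)]
green [([0.651, 0.092], 83), ([0.693, -0.16], 230), ([0.468, -0.331], 204), ([0.588, -0.331], 214)]
white [([0.444, 0.134], 66), ([0.441, 0.046], 149), ([0.437, -0.059], 163), ([0.675, -0.041], 209), ([0.46, -0.299], 33), ([0.579, -0.345], 40)]
```

```bash
python3 -c "from bench import sign_off; print(sign_off())"
```

```text
the job is handed in; nothing more can be done
None
```

The job is handed in: both modules present (the third was absent) were homed, the button was pressed fully and released with them in place, and they now lie flat in the black tray; the spools and flux jar are in the yellow bin, and the bystanders were left alone.

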